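# Charge the jar of a vibratory mill with its clean grinding balls

### The job

Get the mill ready: first stand the empty steel grinding jar on the mill's round plate so that the recess under its foot drops over the locating pin and the jar sits flat and cannot shift, and let go of it. Then lift the beaker that holds the seven ceramic balls out of the ultrasonic cleaner, where only its rim can be reached, stand it upright on the bench and let go to take it again with a hold fit for pouring, and pour all its balls into the jar without touching them with the fingers. Finish with the empty beaker standing upright on the bench; never drop the jar or the beaker, and leave the other beaker and everything else as it is.

Things in the scene. Friction and masses are not known exactly. Their poses are not given: they have to be found in the camera images.
- jar: Steel grinding jar, empty and open, standing upright on the bench: a plain cylinder 66 mm outside diameter, 65 mm high, 0.3 to 0.6 kg. Origin at the centre of its underside, z up its axis. Inside diameter 57 mm, inner floor 14 mm above the underside. Under the foot a central round recess 18 mm in diameter, 10 mm deep. Round, so it can be taken across any diameter.
- jar_mouth (a point): Centre of the jar's open mouth, in the plane of its rim, 65 mm above the jar's origin.
- mill: Vibratory mill, fixed: grey housing 230 x 230 mm, 85 mm high, control panel on its front (towards the robot), under a round steel plate 150 mm in diameter whose top is 110 mm above the bench. Origin on the bench under the plate's centre, x to its rear, z up. At x = 10, y = 100 mm a thin steel column stands to 250 mm above the bench; its clamp arm is swung away to the left (+y).
- mill_pin (a point): Foot of the locating pin at the centre of the mill's plate, at the height of the plate's top; z up, x to the mill's rear. The pin is 13 mm in diameter and stands 7.5 mm above the plate, its top 3 mm tapered to 7 mm diameter. A jar set down off the pin rests tilted on it and drops flat when slid over it.
- beaker: Glass beaker with the seven balls: straight cylinder, 52 mm outside and 46 mm inside diameter, 80 mm high, 60 g empty; balls up to 37 mm in it. Origin at the centre of its underside, z up its axis. It starts in one of the two holes of the ultrasonic cleaner's cover (which one varies), its underside 92 mm above the bench, its top 32 mm sticking out. The bench is at height 0.
- beaker_rim (a point): Centre of the beaker's mouth, in the plane of its rim, 80 mm above the beaker's origin.
- spare_beaker: The other beaker, same size, empty, in the other hole of the ultrasonic cleaner's cover. To be left there. Origin at the centre of its underside.
- bath: Ultrasonic cleaner, a fixed white box 160 mm (its x) by 262 mm (its y), its flat steel cover 140 mm above the bench, with two round holes 58 mm in diameter at y = -55 and +55 mm, a beaker in each. Origin on the bench at the centre of its underside, x pointing away from its front panel, z up.
- ball0: Grinding ball of white ceramic, 16 mm in diameter, 13 g, smooth (rolls out of the beaker once that is tipped past level), at the start in the beaker; origin at its centre. One of seven alike.
- ball1: Grinding ball of white ceramic, 16 mm in diameter, 13 g, smooth (rolls out of the beaker once that is tipped past level), at the start in the beaker; origin at its centre. One of seven alike.
- ball2: Grinding ball of white ceramic, 16 mm in diameter, 13 g, smooth (rolls out of the beaker once that is tipped past level), at the start in the beaker; origin at its centre. One of seven alike.
- ball3: Grinding ball of white ceramic, 16 mm in diameter, 13 g, smooth (rolls out of the beaker once that is tipped past level), at the start in the beaker; origin at its centre. One of seven alike.
- ball4: Grinding ball of white ceramic, 16 mm in diameter, 13 g, smooth (rolls out of the beaker once that is tipped past level), at the start in the beaker; origin at its centre. One of seven alike.
- ball5: Grinding ball of white ceramic, 16 mm in diameter, 13 g, smooth (rolls out of the beaker once that is tipped past level), at the start in the beaker; origin at its centre. One of seven alike.
- ball6: Grinding ball of white ceramic, 16 mm in diameter, 13 g, smooth (rolls out of the beaker once that is tipped past level), at the start in the beaker; origin at its centre. One of seven alike.
- jar_lid: Bystander: round steel lid of the jar, 74 mm in diameter, 34 mm high with its knob, lying on the bench. Origin at the centre of its underside.
- reagent_bottle: Bystander: closed amber jar, 64 mm in diameter, 115 mm high, on the bench. Origin at the centre of its underside.
- wash_bottle: Bystander: white plastic bottle, 70 mm in diameter, 160 mm high, on the bench behind the mill. Origin at the centre of its underside.
- spatula: Bystander: steel laboratory spoon, 170 mm long, lying on the bench at the right, near the robot. Origin near its middle.
Not all that is in view belongs to the job. Leave any green look-alike of the beaker alone. What is shaped like the jar but red is not meant.

How it is judged:
By the outcome, as a careful person would: the job done as asked, in the order asked, and still so for the second after the job is handed in, with the robot touching nothing.
It also fails if it takes over 72 s, if anything falls off the work surface, if the arm or the gripper's body presses on something with over 40 N, if the wrist force passes 120 N, or if a joint passes its speed limit or range.

### The arm

A 6-joint arm with a two-finger parallel gripper is mounted at the origin on the work surface. World frame = base frame: x ahead of the robot, y to its left, z up, the work surface at z = 0. Lengths are in m, angles in rad, forces in N, time in s.
With the tool pointing down it reaches from about 0.325 to 0.9 m from the base axis. Payload 6.1 kg.
Tool frame: the origin (TCP) lies midway between the tips of the shut fingers; the grasp point (between the pads) lies 19 mm behind it; x points along the fingers, y is the direction in which the jaws open and shut, and the axes are right-handed (so a half turn about x gives the same grasp; the last joint's range is limited). The gripper opens to 85 mm and grips with 20 to 120 N. Pads are 22 mm wide; open, the fingers measure 114 mm over their backs; the gripper's body (76 mm by 85 mm) begins 54 mm behind the grasp point. The pads swing forward as they close: fully open they stand 13 mm farther back than shut.
Start: joints at [1.082, 0.22, 1.526, -0, 1.395, -0.126], TCP at [0.222, 0.584, 0.209] pointing down, gripper open.
Joint ranges: [-2.98, 2.98], [-0.91, 2.08], [0.09, 2.57], [-1.24, 4.39], [0.2, 2.65], [-2.68, 2.68]. Speed limits (rad/s): [2.57, 2.57, 3.01, 3.14, 3.14, 3.14].

### API

Orientations are given as [roll, pitch, yaw] about the fixed x, y, z axes, in that order (R = Rz(yaw) Ry(pitch) Rx(roll)).
In Python, from plant import movep, move_l, set_joints, gripper_to, hold, inverse_kinematics, observe, get_image, get_calibration, Unreachable, job_done gives the robot as it stands. Calls block until the motion is done:
- movep(position, orientation): joint-space move of the TCP to a pose.
- move_l(position, feed=0.15, rotation=None, max_force=None): straight line of the TCP; rotation=None keeps the orientation; feed is the mean speed in m/s. With max_force (N) it stops when the force on the tool has changed by that much, and returns True; else False.
- set_joints(angles): joint-space move.
- gripper_to(opening, f_grip=None): finger opening in m; f_grip is the grip in N (None keeps the last); returns when the fingers have stopped.
- hold(seconds).
- inverse_kinematics(position, orientation): joint angles nearest the present ones, or None.
- observe(): the state.
- get_image(name): name is "side" or "top" or "wrist"; returns (picture, depth): 480x640x3 uint8, red, green, blue; 480x640 float32, m along the optical axis (not along the pixel's ray), 0 where there is no reading.
- get_calibration(name): a dict with "intrinsics" (3x3 intrinsics, pixels), "world_from_camera" (4x4, takes a point from camera to world coordinates). Camera axes: x right, y down, z forward; pixel columns grow to the right and rows downward; lengths in m; the calibration is good to about 2 mm. A picture is of the moment at which its call begins: read the wrist's pose just before it. get_calibration takes no time and is no camera call; for the wrist camera it gives the pose at the moment of the call.
A pose or a line that the arm cannot do raises Unreachable and nothing moves.
- job_done(): hands the job in, once; it reports no verdict.
The state is a dict: "time_s": time; "q": joint angles; "joint_velocities": joint speeds; "joint_torque": joint torques, N m; "eef_pos": TCP position; "tcp_rot": TCP orientation; "ft_force": force on the tool from outside, world axes, zero at the start; "torque": the same for the moment, N m; "opening": finger opening in m.
Only numpy, scipy, OpenCV 4.12 (cv2) and the standard library are available. Lean on these libraries where they do the work, as an engineer would, in place of code of your own. Each camera call takes 0.05 s, during which the arm holds its last target.

## Working session

There is one attempt and no reset: what is moved stays moved. The work goes in short steps, each a Python script; the robot and the scene stay as the last script left them, time stands still between calls to the robot, and variables do not carry over. Pictures are saved under pics/ and viewed, and the job is handed in when it is done.

```bash
ls; mkdir -p pics
python3 - <<'E'
from plant import *
import cv2
for n in("top","side","wrist"):
    im,d=get_image(n);c=get_calibration(n)
    cv2.imwrite(f"pics/{n}0.png",im[:,:,::-1]);print(n,c["intrinsics"].tolist(),c["world_from_camera"].round(3).tolist())
print(observe())
E
```

```text
pics
top [[499.41900340606503, 0.0, 316.9305805090244], [0.0, 499.41900340606503, 235.28187038205897], [0.0, 0.0, 1.0]] [[-0.006, -0.997, 0.078, 0.462], [-1.0, 0.007, 0.015, -0.045], [-0.015, -0.078, -0.997, 0.97], [0.0, 0.0, 0.0, 1.0]]
side [[612.1990097185206, 0.0, 319.1649451574993], [0.0, 612.1990097185206, 239.52065171356267], [0.0, 0.0, 1.0]] [[0.74, -0.412, 0.531, -0.027], [-0.672, -0.473, 0.569, -0.651], [0.017, -0.778, -0.628, 0.779], [0.0, 0.0, 0.0, 1.0]]
wrist [[343.6549257797291, 0.0, 323.4243476974094], [0.0, 343.6549257797291, 245.2050170750609], [0.0, 0.0, 1.0]] [[0.355, 0.89, 0.285, 0.148], [0.935, -0.339, -0.108, 0.613], [0.001, 0.304, -0.953, 0.374], [0.0, 0.0, 0.0, 1.0]]
{'time_s': 0.15, 'q': array([ 1.08188155e+00,  2.21071698e-01,  1.52734787e+00, -1.61236755e-05,
        1.39471852e+00, -1.26098716e-01]), 'joint_velocities': array([ 0.0002322 , -0.00360125, -0.00262412, -0.00062045, -0.00080937,
       -0.0014301 ]), 'joint_torque': array([ 1.50723950e-03, -4.97485471e+01, -3.89905179e+01, -2.03903096e-04,
        7.03643571e-03, -2.85935124e-05]), 'eef_pos': array([0.22158548, 0.58385817, 0.20773426]), 'tcp_rot': array([-1.68662645,  1.56925081, -2.04943967]), 'ft_force': array([0.26411875, 0.18671277, 0.3573469 ]), 'torque': array([-0.00138047,  0.05090645, -0.04554715]), 'opening': 0.08554351374229073}
```

View pics/top0.png

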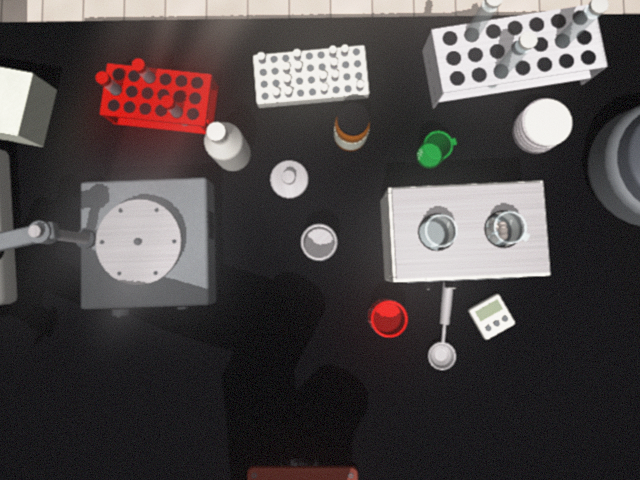

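View pics/side0.png

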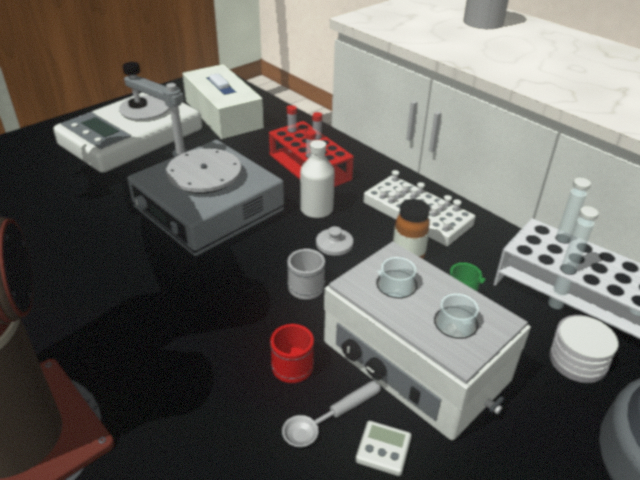

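View pics/wrist0.png

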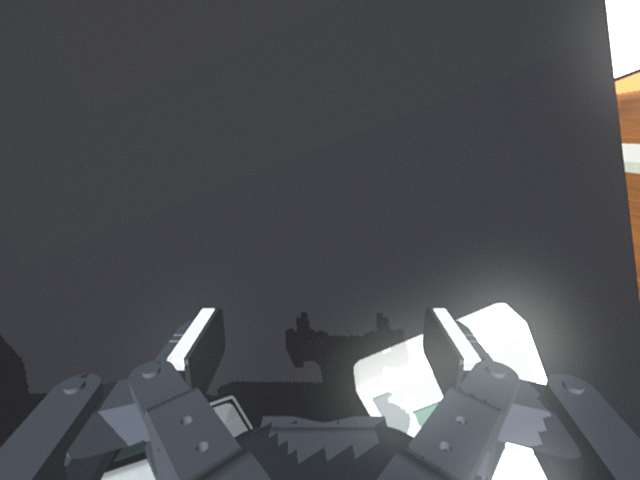

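Run:
```python
import cv2,numpy as np
a=cv2.imread("pics/top0.png");b=cv2.imread("pics/side0.png")
x=cv2.resize(a[200:260,400:540],(700,300),interpolation=cv2.INTER_CUBIC)
y=cv2.resize(b[245:345,350:500],(375,250),interpolation=cv2.INTER_CUBIC)
z=cv2.resize(a[215:340,290:415],(250,250),interpolation=cv2.INTER_CUBIC)
o=np.zeros((550,700,3),np.uint8);o[:300]=x;o[300:,:375]=y;o[300:,400:650]=z
cv2.imwrite("pics/crop0.png",o)
```

```text
(no output)
```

View pics/crop0.png

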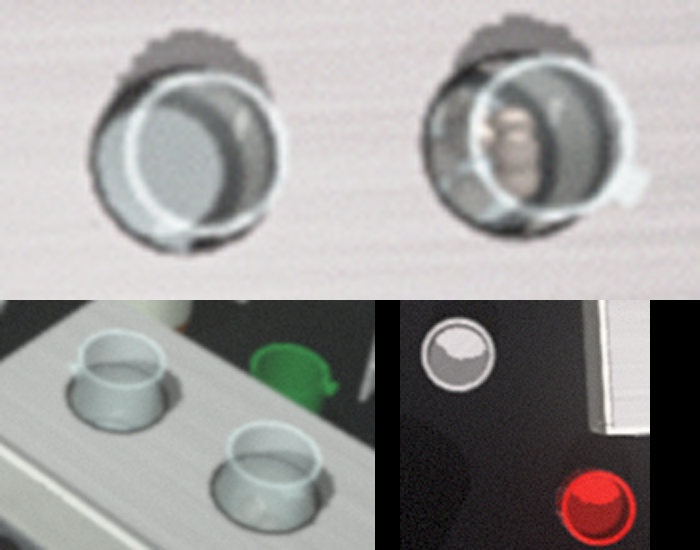

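```bash
cat > h.py <<'E'
from plant import *
import cv2,numpy as np
from math import pi
from scipy.optimize import least_squares
def cal(n):
    c=get_calibration(n);return np.array(c["intrinsics"]),np.array(c["world_from_camera"])
def onplane(px,z,KT):
    K,T=KT;px=np.atleast_2d(np.asarray(px,float))
    r=np.c_[px,np.ones(len(px))]@np.linalg.inv(K).T@T[:3,:3].T
    o=T[:3,3];return o+r*((z-o[2])/r[:,2])[:,None]
def cloud(d,KT):
    K,T=KT;v,u=np.mgrid[:480,:640]
    p=np.stack([(u-K[0,2])/K[0,0]*d,(v-K[1,2])/K[1,1]*d,d],-1)
    w=p@T[:3,:3].T+T[:3,3];w[d<=0]=np.nan;return w
def proj(p,KT):
    K,T=KT;c=(np.atleast_2d(p)-T[:3,3])@T[:3,:3];q=c@K.T;return q[:,:2]/q[:,2:]
def circ(P,R=None):
    P=P[:,:2];c=P.mean(0)
    if R is None:
        s=least_squares(lambda x:np.hypot(*(P-x[:2]).T)-x[2],[*c,.03],loss="soft_l1",f_scale=.001)
    else: s=least_squares(lambda x:np.hypot(*(P-x).T)-R,c,loss="soft_l1",f_scale=.001)
    return s.x,np.sqrt(np.mean(s.fun**2))
E
python3 - <<'E'
from h import *
im,d=get_image("top");KT=cal("top");w=cloud(d,KT)
np.save("w0.npy",w)
for n,(u,v) in dict(jar=(320,242),plate=(150,240),beak=(506,229),spare=(437,232),cover=(470,260),red=(388,318),lid=(289,178),amb=(351,130),wash=(220,135),bench=(300,330),column=(38,231)).items():print(n,w[v,u].round(3))
z=w[...,2]
def reg(x0,x1,y0,y1,zl,zh):
    m=np.zeros(z.shape,bool);m[y0:y1,x0:x1]=1
    return m&(z>zl)&(z<zh)
m=reg(295,345,218,266,.055,.08)
P=w[m];print("jar rim depth",len(P),np.median(P,0),P.min(0),P.max(0))
m=reg(90,190,190,290,.104,.118);c,_=cv2.findContours(m.astype(np.uint8),0,1)
c=max(c,key=cv2.contourArea)[:,0]
Q=onplane(c,.11,KT);print("plate",*circ(Q),np.median(w[m],0))
# jar by colour
g=cv2.cvtColor(im,cv2.COLOR_RGB2GRAY)
m=np.zeros(g.shape,np.uint8);m[215:270,293:347]=(g[215:270,293:347]>75);c,_=cv2.findContours(m,0,1)
c=max(c,key=cv2.contourArea)[:,0];print("jar",cv2.boundingRect(c),*circ(onplane(c,.065,KT)))
# pin
p=cv2.resize(im[225:257,120:155],None,fx=8,fy=8,interpolation=2);cv2.imwrite("pics/pin0.png",p[:,:,::-1])
E
```

```text
jar [ 0.524 -0.036  0.013]
plate [0.523 0.258 0.111]
beak [ 0.537 -0.352  0.124]
spare [ 0.535 -0.242  0.095]
cover [ 0.484 -0.285  0.141]
red [ 0.379 -0.164  0.013]
lid [0.645 0.022 0.031]
amb [ 0.713 -0.092  0.115]
wash [0.694 0.127 0.159]
bench [nan nan nan]
column [0.528 0.374 0.249]
jar rim depth 297 [ 0.52239602 -0.0331461   0.06358374] [ 0.4882708  -0.06594496  0.05500859] [5.54459145e-01 1.59256582e-04 6.82058082e-02]
plate [0.52078303 0.27913963 0.07406867] 0.0005974731883458967 [0.52018371 0.27916348 0.10944696]
jar (300, 223, 38, 38) [ 0.52117166 -0.03395506  0.03358221] 0.0005066656128585729
```

View pics/pin0.png

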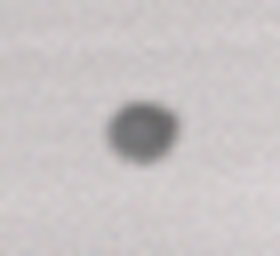

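Run:
```python
from h import *
KT=cal("top");print("pin",onplane([137.4,241],.115,KT))
# rim circle points read from crop: bounds (472..633 incl), top 58 bottom 217
for n,(l,r,t,b) in dict(beaker=(472,628,56,218),spare=(125,284,72,236)).items():
    px=np.array([[l,(t+b)/2],[r,(t+b)/2],[(l+r)/2,t],[(l+r)/2,b]])/5+[400,200]-.5
    P=onplane(px,.172,KT);print(n,P.mean(0),np.ptp(P,axis=0))
for n,(l,r,t,b) in dict(hole=(422,606,50,240),shole=(90,285,60,253)).items():
    px=np.array([[l,(t+b)/2],[(l+r)/2,b]])/5+[400,200]-.5
    P=onplane(px,.14,KT);print(n,P)
w=np.load("w0.npy");m=(abs(w[...,2]-.14)<.004);m[:,:380]=0;m[:,560:]=0;m[:175]=0;m[290:]=0
c,_=cv2.findContours(m.astype(np.uint8),0,1);c=max(c,key=cv2.contourArea)[:,0].astype(np.float32)
P=onplane(c,.14,KT)[:,:2].astype(np.float32);r=cv2.minAreaRect(P);print("bath",r)
def O(p,roll,yaw):return [roll,p,yaw]
for pos,o in [((.52,-.033,.2),[0,pi/2,0]),((.52,.28,.2),[0,pi/2,0]),((.535,-.35,.25),[0,pi/2,pi/2]),((.535,-.35,.25),[0,pi/2,-pi/2])]:
    try:print(pos,o,inverse_kinematics(pos,o))
    except Exception as e:print(e)
print("pour/bench grips")
for x in(.45,.5,.55,.6):
  for y in(-.03,.08):
    for p in(0,.35,.6):
      yaw=np.arctan2(y,x)
      print(x,y,p,[ (lambda q:None if q is None else q.round(2).tolist())(inverse_kinematics((x,y,.035),[r,p,yaw])) for r in(0,pi)])
```

```text
pin [[0.52134519 0.27794122 0.115     ]]
beaker [ 0.5358     -0.34002328  0.172     ] [0.05190015 0.04948372 0.        ]
spare [ 0.53116341 -0.23005907  0.172     ] [0.05260095 0.05062311 0.        ]
hole [[ 0.53636208 -0.30952861  0.14      ]
 [ 0.50458331 -0.33881022  0.14      ]]
shole [[ 0.53333514 -0.19954158  0.14      ]
 [ 0.50100407 -0.23106262  0.14      ]]
bath ((0.5333717465400696, -0.28464460372924805), (0.14981040358543396, 0.2524479925632477), 2.1400253772735596)
(0.52, -0.033, 0.2) [0, 1.5707963267948966, 0] [-0.214805   -0.02303692  1.80491678  0.          1.3597128  -1.78560132]
(0.52, 0.28, 0.2) [0, 1.5707963267948966, 0] [ 3.60458738e-01  1.44971289e-01  1.62889590e+00 -4.44089210e-16
  1.36772547e+00 -1.21033759e+00]
(0.535, -0.35, 0.25) [0, 1.5707963267948966, 1.5707963267948966] [-0.70258177  0.2314135   1.43625459  0.          1.47392456  2.43901089]
(0.535, -0.35, 0.25) [0, 1.5707963267948966, -1.5707963267948966] [-7.02581766e-01  2.31413502e-01  1.43625459e+00 -4.44089210e-16
  1.47392456e+00 -7.02581766e-01]
pour/bench grips
0.45 -0.03 0 [[-1.05, 1.15, 2.53
[... 696 characters left out ...]
 None]
0.55 0.08 0 [[-0.26, 0.9, 2.4, 2.73, 1.72, 1.51], [-0.26, 0.9, 2.4, 2.73, 1.72, -1.63]]
0.55 0.08 0.35 [None, None]
0.55 0.08 0.6 [None, None]
0.6 -0.03 0 [[-0.38, 0.86, 2.33, 2.81, 1.62, 1.55], [-0.38, 0.86, 2.33, 2.81, 1.62, -1.59]]
0.6 -0.03 0.35 [[-0.35, 0.36, 2.49, 2.79, 0.94, 1.68], [-0.35, 0.36, 2.49, 2.79, 0.94, -1.46]]
0.6 -0.03 0.6 [[-0.31, 0.09, 2.47, 2.6, 0.42, 1.93], [-0.31, 0.09, 2.47, 2.6, 0.42, -1.22]]
0.6 0.08 0 [[-0.19, 0.86, 2.33, 2.82, 1.61, 1.56], [-0.19, 0.86, 2.33, 2.82, 1.61, -1.58]]
0.6 0.08 0.35 [[-0.16, 0.36, 2.48, 2.8, 0.93, 1.68], [-0.16, 0.36, 2.48, 2.8, 0.93, -1.46]]
0.6 0.08 0.6 [[-0.12, 0.1, 2.45, 2.6, 0.42, 1.92], [-0.12, 0.1, 2.45, 2.6, 0.42, -1.22]]
```

```bash
cat > s.py <<'E'
from h import *
from scipy.spatial.transform import Rotation as Ro
jar=np.array([.521,.2785,.175])
H=.034   # grasp height on beaker
G=.019
def pourpose(yaw,p,r0,s,t,lipoff=.010,liph=.018):
    # upright grasp orientation
    R0=Ro.from_euler('xyz',[r0,p,yaw]); a=np.array([np.cos(yaw),np.sin(yaw),0])
    ax=a*s   # tilt axis horizontal along tool heading
    Rt=Ro.from_rotvec(ax*t)
    tip=np.cross(ax,[0,0,1])  # direction the mouth moves
    # lower lip in upright beaker frame relative to grasp pt
    lip=np.array([0,0,.08-H])+tip*.026
    lipw=jar+[0,0,liph]-tip*lipoff
    g=lipw-Rt.apply(lip)
    R=Rt*R0
    return g+R.apply([G,0,0]),R.as_euler('xyz')
if __name__=="__main__":
  for yaw in np.arange(-pi,pi,pi/12):
   for p in(0,.25,.5,.7):
    for r0 in(0,pi):
     for s in(1,-1):
      qs=[]
      for t in np.radians([0,40,80,100,120,140]):
        pos,o=pourpose(yaw,p,r0,s,t);q=inverse_kinematics(pos,o)
        if q is None:break
        qs.append(q)
      if len(qs)>=5:
        qs=np.array(qs);print(round(np.degrees(yaw)),p,round(r0),s,len(qs),"tipdir",np.cross([np.cos(yaw)*s,np.sin(yaw)*s,0],[0,0,1]).round(1),np.abs(np.diff(qs,axis=0)).max().round(2),qs[0].round(2),qs[4].round(2))
E
python3 s.py
```

```text
-180 0.5 0 -1 5 tipdir [ 0. -1.  0.] 0.48 [0.28 1.07 0.78 0.33 2.32 1.94] [0.12 1.17 0.91 1.21 2.56 0.53]
-180 0.5 3 -1 5 tipdir [ 0. -1.  0.] 0.48 [ 0.28  1.07  0.78  0.33  2.32 -1.2 ] [ 0.12  1.17  0.91  1.21  2.56 -2.61]
-180 0.7 0 -1 6 tipdir [ 0. -1.  0.] 0.47 [0.29 0.91 0.94 0.26 2.13 1.9 ] [0.06 1.12 1.07 1.31 2.47 0.56]
-180 0.7 3 -1 5 tipdir [ 0. -1.  0.] 0.47 [ 0.29  0.91  0.94  0.26  2.13 -1.24] [ 0.06  1.12  1.07  1.31  2.47 -2.58]
-165 0.7 0 -1 5 tipdir [ 0.3 -1.   0. ] 0.4 [0.37 0.93 0.9  0.1  2.18 1.7 ] [0.15 1.22 0.89 1.27 2.63 0.64]
-165 0.7 3 -1 5 tipdir [ 0.3 -1.   0. ] 0.4 [ 0.37  0.93  0.9   0.1   2.18 -1.44] [ 0.15  1.22  0.89  1.27  2.63 -2.51]
-120 0 0 1 5 tipdir [-0.9  0.5  0. ] 0.66 [ 0.57  1.41  0.5  -1.    2.56  0.65] [ 0.57  1.26  0.58 -1.09  2.59  2.64]
-120 0 0 -1 6 tipdir [ 0.9 -0.5  0. ] 0.74 [ 0.64  1.32  0.66 -0.82  2.57  0.83] [ 0.64  1.18  0.73 -0.92  2.62 -1.37]
-120 0 3 1 6 tipdir [-0.9  0.5  0. ] 0.66 [ 0.57  1.41  0.5  -1.    2.56 -2.49] [ 0.57  1.26  0.58 -1.09  2.59 -0.5 ]
-105 0 0 1 5 tipdir [-1.   0.3  0. ] 0.66 [ 0.66  1.3   0.7  -1.07  2
[... 9460 characters left out ...]
71 0.96 2.6  0.36]
165 0 3 1 6 tipdir [ 0.3  1.  -0. ] 0.73 [ 0.09  1.23  0.82  0.67  2.55 -0.99] [0.09 1.09 0.88 0.75 2.61 1.21]
165 0.25 0 -1 6 tipdir [-0.3 -1.   0. ] 0.58 [0.17 1.17 0.76 0.65 2.4  2.19] [0.1  1.13 0.9  1.12 2.5  0.44]
165 0.5 0 -1 6 tipdir [-0.3 -1.   0. ] 0.56 [0.19 0.99 0.91 0.49 2.2  2.11] [0.03 1.07 1.1  1.26 2.39 0.47]
165 0.5 3 -1 5 tipdir [-0.3 -1.   0. ] 0.56 [ 0.19  0.99  0.91  0.49  2.2  -1.03] [ 0.03  1.07  1.1   1.26  2.39 -2.67]
165 0.7 0 -1 6 tipdir [-0.3 -1.   0. ] 0.56 [0.21 0.85 1.03 0.4  2.04 2.08] [-0.02  1.02  1.27  1.36  2.31  0.48]
165 0.7 3 -1 5 tipdir [-0.3 -1.   0. ] 0.56 [ 0.21  0.85  1.03  0.4   2.04 -1.07] [-0.02  1.02  1.27  1.36  2.31 -2.66]
```

Run:
```python
from h import *
D=[0,pi/2,0]
t0=observe()["time_s"]
movep([.24,.45,.42],[0,pi/2,-.3]);print(observe()["time_s"])
movep([.5215,-.0335,.32],D);print(observe()["time_s"])
im,d=get_image("wrist");KT=cal("wrist");cv2.imwrite("pics/wj.png",im[:,:,::-1])
w=cloud(d,KT);z=w[...,2]
m=(abs(w[...,0]-.52)<.06)&(abs(w[...,1]+.034)<.06)&(z>.055)&(z<.075)
c,_=cv2.findContours(m.astype(np.uint8),0,1);c=max(c,key=cv2.contourArea)[:,0]
print("wrist jar",*circ(onplane(c,.065,KT)),cv2.boundingRect(c),np.nanmedian(z[m]))
print(observe()["eef_pos"])
```

```text
1.1833
3.225
wrist jar [ 0.51983772 -0.03241397  0.03278472] 0.0003958445993073832 (296, 173, 54, 54) 0.06561699728709314
[ 0.52163716 -0.03262552  0.32022387]
```

View pics/wj.png

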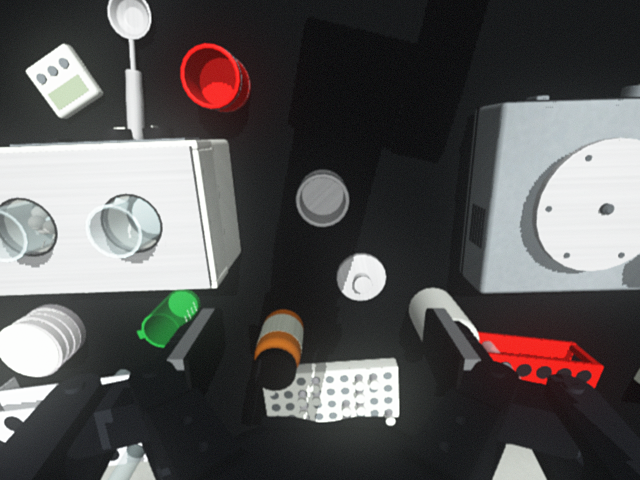

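Run:
```python
from h import *
gripper_to(.085,60)
move_l([.5205,-.033,.10],feed=.25)
r=move_l([.5205,-.033,.02],feed=.1,max_force=15);print(r,observe()["eef_pos"],observe()["time_s"])
gripper_to(.055,60);o=observe();print(o["opening"],o["ft_force"],o["eef_pos"])
move_l([.5205,-.033,.26],feed=.25);hold(.2);o=observe();print(o["opening"],o["ft_force"],o["eef_pos"],o["time_s"])
movep([.5215,.20,.27],[0,pi/2,0]);o=observe();print(o["eef_pos"],o["time_s"])
im,d=get_image("wrist");KT=cal("wrist");cv2.imwrite("pics/wh.png",im[:,:,::-1])
im2,d=get_image("top");cv2.imwrite("pics/th.png",im2[:,:,::-1])
```

```text
False [ 0.52117267 -0.03312979  0.02065438] 5.475
0.06367873650956607 [-3.78204313 -0.08724591  8.24673842] [ 0.52141282 -0.03334125  0.02176077]
0.06375290342088018 [-0.01769347  0.16414354 -3.67705623] [ 0.51968202 -0.03283803  0.25824084] 7.125
[0.52161684 0.1990129  0.26969899] 8.05
```

View pics/wh.png

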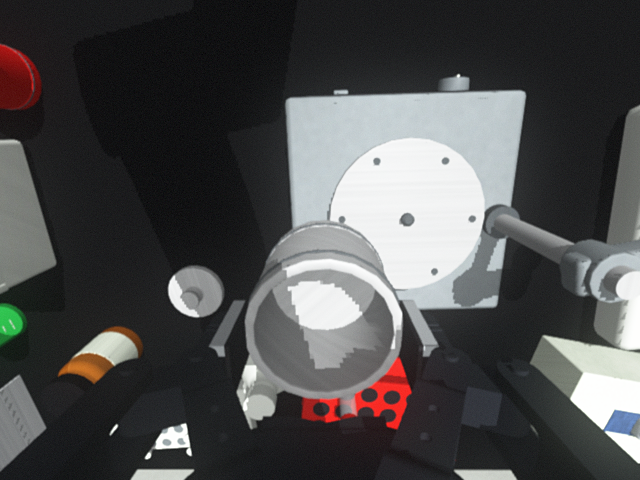

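View pics/th.png

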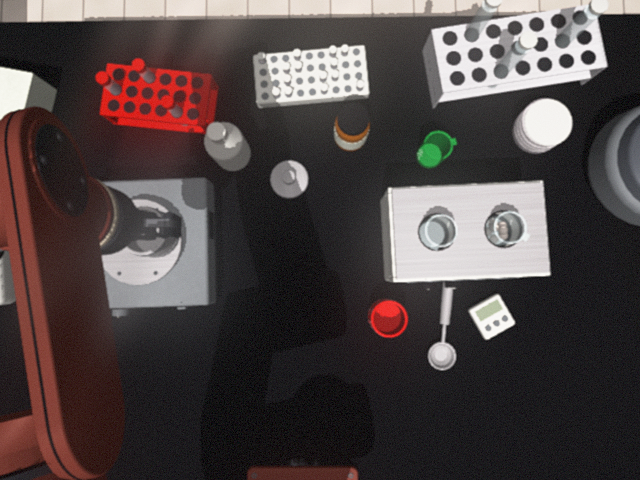

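Run:
```python
from h import *
o=observe();KT=cal("wrist");e=o["eef_pos"]
im=cv2.imread("pics/wh.png");g=cv2.cvtColor(im,cv2.COLOR_BGR2GRAY)
sub=g[210:231,396:419];_,b=cv2.threshold(sub,0,255,cv2.THRESH_OTSU+1);M=cv2.moments(b,True);pp=(396+M["m10"]/M["m00"],210+M["m01"]/M["m00"])
print("pin",pp,onplane(pp,.1155,KT))
b=(g>215).astype(np.uint8);b[:130]=0;b[295:]=0;b[:,:325]=0;b[:,487:]=0
pl=[];  # plate outline: right/top/left arcs
for a in np.radians(np.r_[np.arange(150,361,4),np.arange(0,40,4)]):
    for r in range(90,55,-1):
        x,y=int(round(407+r*np.cos(a))),int(round(217+r*np.sin(a)))
        if g[y,x]>228: pl.append((x,y));break
P=onplane(pl,.11,KT);print("plate",*circ(P,None))
px=[(246,325),(402,325),(324,397.5),(324,259)]
R=onplane(px,e[2]-.0218+.065,KT);print("jar rim",R,R[:2].mean(0),R[2:].mean(0),e)
# jar bottom outline? use depth
```

```text
pin (406.5973154362416, 219.29530201342283) [[0.52022903 0.27927262 0.1155    ]]
plate [0.5204214  0.28055426 0.07398766] 0.0036771570799517114
jar rim [[0.51671628 0.16804538 0.31304448]
 [0.51691081 0.2314102  0.31304448]
 [0.55284861 0.19965047 0.31304448]
 [0.48829785 0.19977266 0.31304448]] [0.51681355 0.19972779 0.31304448] [0.52057323 0.19971157 0.31304448] [0.52189749 0.19837283 0.26984448]
```

Run:
```python
import cv2
a=cv2.imread("pics/wh.png");cv2.imwrite("pics/whc.png",cv2.resize(a[200:420,210:500],(790,599),interpolation=2))
```

```text
(no output)
```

View pics/whc.png

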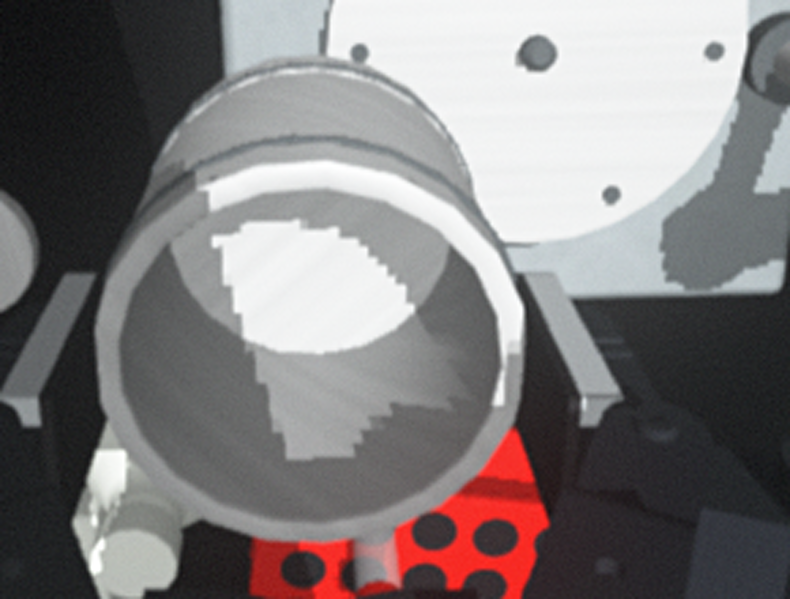

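```bash
cat >> h.py <<'E'
def go(xyz,feed=.15,tol=.0004,n=3,rot=None):
    xyz=np.array(xyz,float);c=xyz.copy();move_l(c,feed=feed,rotation=rot)
    for _ in range(n):
        hold(.1);e=observe()["eef_pos"];d=xyz-e
        if np.abs(d).max()<tol:break
        c=c+d;move_l(c,feed=.05,rotation=rot)
    return c
E
python3 - <<'E'
from h import *
go([.5215,.2784,.22],feed=.2,n=1)
c=go([.5215,.2784,.145],feed=.15);o=observe();print(c,o["eef_pos"],o["ft_force"],o["time_s"])
c[2]-=.015
r=move_l(c,feed=.03,max_force=8);o=observe();print(r,o["eef_pos"],o["ft_force"],o["torque"],o["time_s"])
E
```

```text
[0.52137447 0.27832333 0.14464142] [0.52143109 0.27832824 0.1446673 ] [ 0.24149031 -0.8223405  -4.39232726] 10.5583
True [0.52113837 0.27833148 0.13186727] [-1.23020763 -0.96096593  4.85934773] [-0.07001002  0.17279234  0.00916325] 11.0083
```

Run:
```python
from h import *
gripper_to(.085);o=observe();print(o["eef_pos"],o["ft_force"])
p=o["eef_pos"].copy();p[2]=.30;move_l(p,feed=.25)
im,d=get_image("wrist");KT=cal("wrist");cv2.imwrite("pics/wm.png",im[:,:,::-1]);w=cloud(d,KT);np.save("wm.npy",w)
z=w[...,2];m=(np.hypot(w[...,0]-.521,w[...,1]-.279)<.04)&(z>.165)&(z<.185)
P=w[m];A=np.c_[P[:,:2]-[.521,.279],np.ones(len(P))];print("rim tilt",np.linalg.lstsq(A,P[:,2],rcond=None)[0],P.mean(0))
c,_=cv2.findContours(m.astype(np.uint8),0,1);c=max(c,key=cv2.contourArea)[:,0];print(*circ(onplane(c,.175,KT)))
print(observe()["time_s"])
```

```text
[0.51997506 0.27787731 0.13014756] [-0.25963242 -0.03526671  0.31267333]
rim tilt [ 0.00152743 -0.00023398  0.17329596] [0.51847358 0.2796887  0.17329194]
[0.51822067 0.27961117 0.03287179] 0.0004316695946555667
12.2333
```

View pics/wm.png

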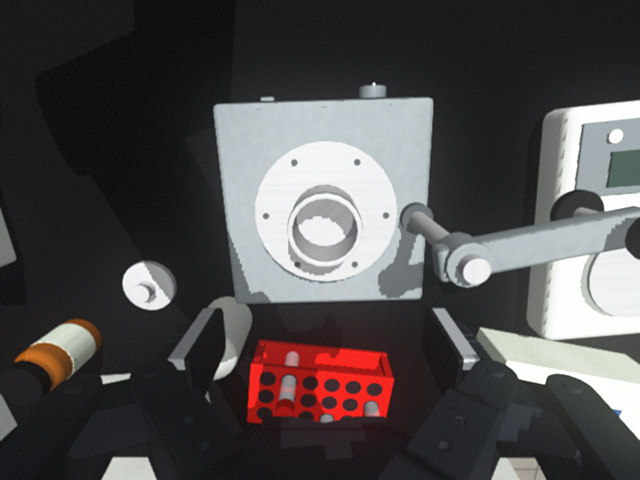

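Run:
```python
from h import *
Y=-2.13
movep([.45,.0,.36],[0,pi/2,-1.2]);print(observe()["time_s"])
movep([.5355,-.340,.30],[0,pi/2,Y]);hold(.1);print(observe()["time_s"],observe()["eef_pos"])
im,d=get_image("wrist");KT=cal("wrist");cv2.imwrite("pics/wb.png",im[:,:,::-1]);np.save("wb.npy",cloud(d,KT))
print(proj([[.5355,-.34,.172]],KT))
```

```text
13.3583
14.7917 [ 0.53624013 -0.33858537  0.30111672]
[[324.56759244 230.39629776]]
```

View pics/wb.png

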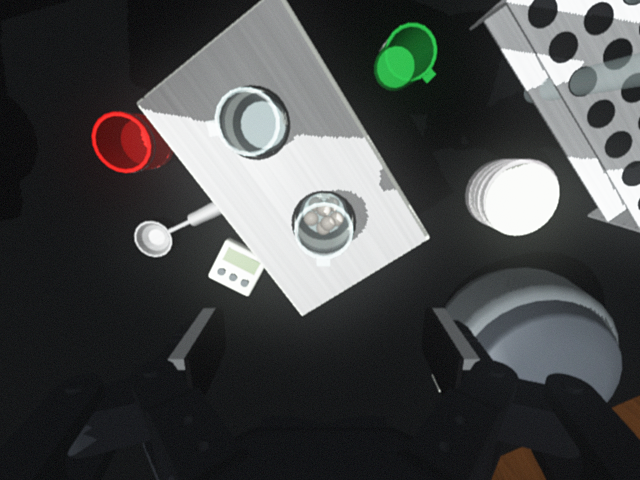

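Run:
```python
import cv2
a=cv2.imread("pics/wb.png");cv2.imwrite("pics/wbc.png",cv2.resize(a[180:280,275:375],(600,600),interpolation=2))
```

```text
(no output)
```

View pics/wbc.png

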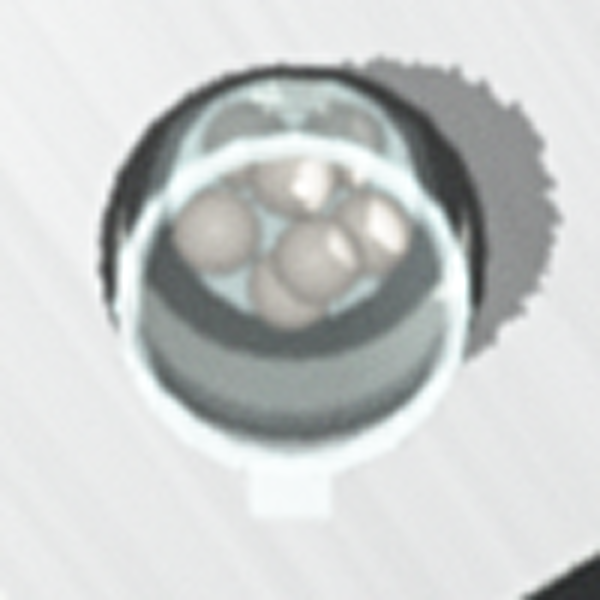

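Run:
```python
from h import *
gripper_to(.085,40)
c=go([.5355,-.340,.19],feed=.25,n=1);c[2]=.1425
r=move_l(c,feed=.06,max_force=8);print(r,observe()["eef_pos"],observe()["ft_force"])
gripper_to(.04,40);o=observe();print(o["opening"],o["eef_pos"],o["ft_force"],o["time_s"])
for y in(.03,.06,.09):
 for x in(.42,.46,.5):
  for yaw in(60,75,90):
   for p in(.3,.4):
    yw=np.radians(yaw);a=np.array([np.cos(yw)*np.cos(p),np.sin(yw)*np.cos(p),-np.sin(p)])
    g=np.array([x,y,.04]);
    q=[inverse_kinematics(g+a*.019,[pi,p,yw]),inverse_kinematics(g+a*.019-a*.1,[pi,p,yw]),inverse_kinematics(g+a*.019+[0,0,.2],[pi,p,yw])]
    print(x,y,yaw,p,[None if k is None else k.round(2).tolist() for k in q] if all(k is not None for k in q) else [k is not None for k in q])
```

```text
False [ 0.53435723 -0.33907379  0.14289958] [-0.04364645 -0.35058794  0.33389746]
0.04894643080675149 [ 0.53466025 -0.33933034  0.14375229] [-0.3433577  -0.44923239  5.4092006 ] 17.3417
0.42 0.03 60 0.3 [[-0.99, 0.51, 2.26, 1.04, 1.45, -1.24], [-1.21, 0.46, 2.21, 0.84, 1.58, -1.21], [-0.99, -0.11, 2.35, 1.04, 1.72, -0.78]]
0.42 0.03 60 0.4 [[-0.96, 0.41, 2.3, 1.02, 1.38, -1.17], [-1.18, 0.32, 2.26, 0.82, 1.54, -1.13], [-0.96, -0.2, 2.35, 1.0, 1.68, -0.7]]
0.42 0.03 75 0.3 [[-0.88, 0.6, 2.08, 0.9, 1.56, -1.19], [-1.04, 0.58, 1.99, 0.76, 1.69, -1.17], [-0.88, 0.09, 2.16, 0.94, 1.82, -0.85]]
0.42 0.03 75 0.4 [[-0.85, 0.5, 2.12, 0.87, 1.49, -1.14], [-1.02, 0.46, 2.03, 0.74, 1.64, -1.12], [-0.85, 0.01, 2.16, 0.9, 1.78, -0.79]]
0.42 0.03 90 0.3 [[-0.76, 0.68, 1.9, 0.77, 1.67, -1.17], [-0.88, 0.69, 1.77, 0.67, 1.81, -1.15], [-0.76, 0.24, 1.97, 0.83, 1.93, -0.91]]
0.42 0.03 90 0.4 [[-0.75, 0.6, 1.94, 0.74, 1.61, -1.14], [-0.87, 0.59, 1.82, 0.65, 1.75, -1.12], [-0.75, 0.17, 1.98, 0.79, 1.88, -0.87]]
0.46 0.03 60 0.3 [[-0.9, 0.54, 2.19, 1.11, 1.44, -1.19], [-1.11, 0.49, 2.16, 0.92, 1.57, -1.16
[... 5740 characters left out ...]
28, 1.22, 1.53, -0.69]]
0.5 0.09 60 0.4 [[-0.68, 0.44, 2.22, 1.24, 1.29, -1.08], [-0.92, 0.34, 2.24, 1.03, 1.43, -1.04], [-0.68, -0.11, 2.27, 1.15, 1.48, -0.6]]
0.5 0.09 75 0.3 [[-0.66, 0.63, 2.0, 1.09, 1.49, -1.1], [-0.83, 0.6, 1.95, 0.94, 1.62, -1.08], [-0.66, 0.16, 2.07, 1.09, 1.68, -0.75]]
0.5 0.09 75 0.4 [[-0.63, 0.55, 2.03, 1.05, 1.42, -1.04], [-0.81, 0.49, 1.99, 0.91, 1.56, -1.02], [-0.63, 0.09, 2.07, 1.03, 1.63, -0.69]]
0.5 0.09 90 0.3 [[-0.58, 0.73, 1.8, 0.93, 1.63, -1.07], [-0.71, 0.73, 1.7, 0.83, 1.76, -1.04], [-0.58, 0.32, 1.87, 0.97, 1.83, -0.79]]
0.5 0.09 90 0.4 [[-0.56, 0.65, 1.84, 0.9, 1.56, -1.03], [-0.69, 0.63, 1.74, 0.8, 1.7, -1.01], [-0.56, 0.26, 1.87, 0.92, 1.78, -0.75]]
```

Run:
```python
from h import *
Y=-2.13
e=observe()["eef_pos"]
move_l([e[0],e[1],.17],feed=.06);o=observe();print(o["opening"],o["ft_force"],o["eef_pos"])
move_l([e[0],e[1],.29],feed=.18);hold(.15);o=observe();print(o["opening"],o["ft_force"],o["eef_pos"],o["time_s"])
im,d=get_image("wrist");cv2.imwrite("pics/wl.png",im[:,:,::-1])
im,d=get_image("side");cv2.imwrite("pics/sl.png",im[:,:,::-1])
```

```text
0.048614833844341995 [-0.49399511  0.47220418 -1.38512155] [ 0.53467218 -0.33934253  0.17009909]
0.04866235220537057 [ 0.11518897  0.03336951 -1.48470316] [ 0.53392202 -0.33877719  0.28769628] 18.9167
```

View pics/sl.png

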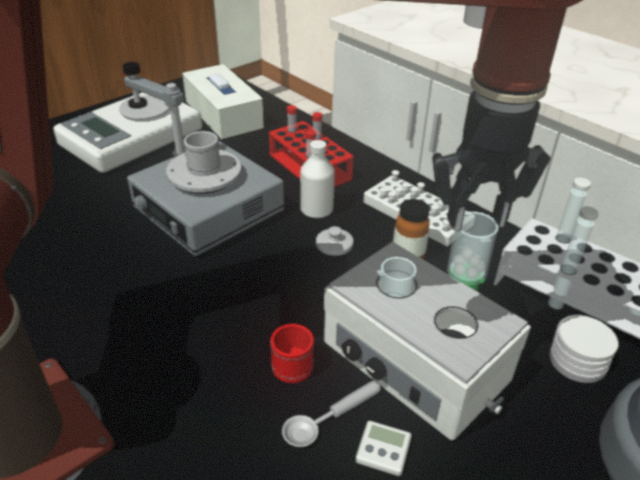

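View pics/wl.png

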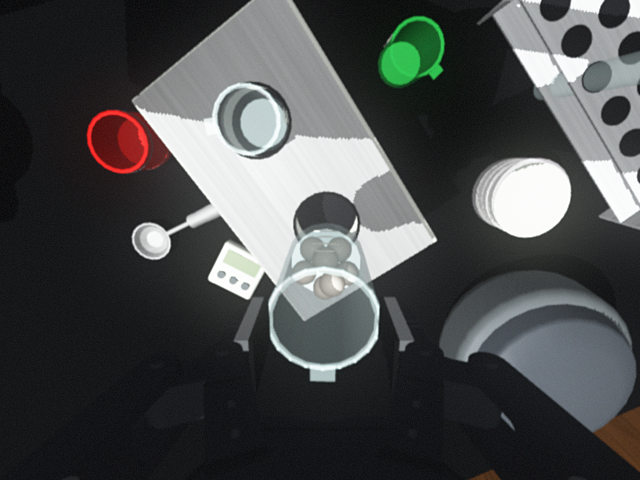

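Run:
```python
from h import *
movep([.44,.09,.26],[0,pi/2,-1.4]);hold(.1);o=observe();print(o["eef_pos"],o["time_s"],o["opening"])
c=go([.44,.09,.075],feed=.2,n=2);c[2]-=.03
r=move_l(c,feed=.03,max_force=3);o=observe();print(r,o["eef_pos"],o["ft_force"],o["time_s"])
im,d=get_image("side");cv2.imwrite("pics/sp.png",im[:,:,::-1])
```

```text
[0.44058627 0.0892223  0.26011884] 20.7333 0.04913763470763621
True [0.43996345 0.08987719 0.05171821] [-0.01487928 -0.69721633  5.26197366] 23.25
```

View pics/sp.png

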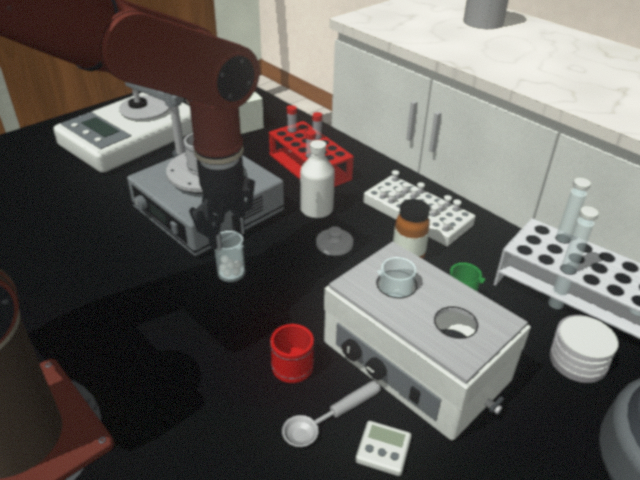

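Run:
```python
from h import *
gripper_to(.085);e=observe()["eef_pos"];print(e,observe()["time_s"])
move_l([e[0],e[1],.2],feed=.2);hold(.1)
im,d=get_image("wrist");KT=cal("wrist");cv2.imwrite("pics/wr.png",im[:,:,::-1]);np.savez("wr.npz",K=KT[0],T=KT[1])
print(proj([[.44,.09,.08]],KT))
yw=pi/3
for p in(.4,):
  for pos in([.38,-.01,.30],[.36,-.03,.25]):print(inverse_kinematics(pos,[pi,p,yw]))
print(observe()["q"],observe()["time_s"])
```

```text
[0.43875029 0.08994855 0.05090284] 23.75
[[326.98844009 232.93620907]]
[-1.15540004 -0.31175066  2.28760594  0.91465138  1.92463325 -0.65893448]
[-1.22774585 -0.19926083  2.30814565  0.83157987  1.88856168 -0.81075095]
[ 2.57872563e-02 -2.08194543e-01  1.97668879e+00 -7.33666938e-05
  1.37816110e+00 -1.44983320e-01] 24.7917
```

View pics/wr.png

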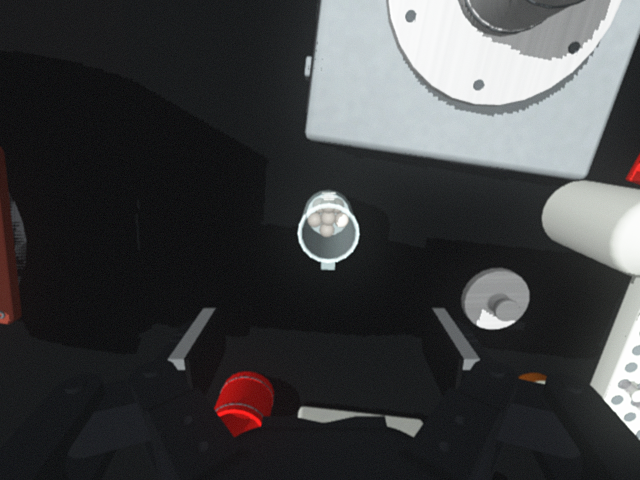

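```bash
cat >> h.py <<'E'
YW=pi/3;PP=.4
A=np.array([np.cos(YW)*np.cos(PP),np.sin(YW)*np.cos(PP),-np.sin(PP)])
SO=[pi,PP,YW]
B=np.array([.440,.0895,.040]);GT=.021
E
python3 - <<'E'
from h import *
e=observe()["eef_pos"];move_l([e[0],e[1],.30],feed=.3)
movep(B+A*(GT-.10)+[0,0,.20],SO);o=observe();print(o["eef_pos"],o["time_s"])
go(B+A*(GT-.10),feed=.25,n=2);o=observe();print(o["eef_pos"],B+A*(GT-.1),o["tcp_rot"],o["time_s"])
im,d=get_image("top");cv2.imwrite("pics/tg.png",im[:,:,::-1])
im,d=get_image("side");cv2.imwrite("pics/sg.png",im[:,:,::-1])
E
```

```text
[0.40345674 0.02685489 0.2704079 ] 26.4667
[0.40353334 0.02663102 0.07056756] [0.40361809 0.02648468 0.07076405] [3.14149181 0.40005867 1.04708719] 28.1167
```

View pics/tg.png

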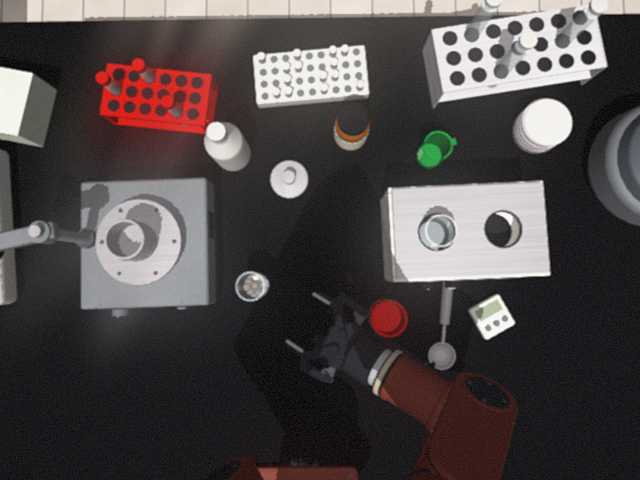

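View pics/sg.png

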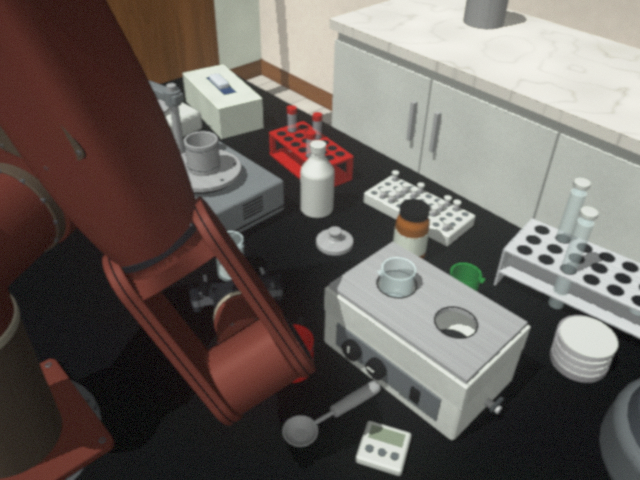

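Run:
```python
from h import *
KT=cal("top");im=cv2.imread("pics/tg.png")
g=cv2.cvtColor(im,cv2.COLOR_BGR2GRAY);m=np.zeros_like(g);m[266:306,232:274]=(g[266:306,232:274]>60)
c,_=cv2.findContours(m,0,1);c=max(c,key=cv2.contourArea)[:,0];print(cv2.boundingRect(c),circ(onplane(c,.08,KT)))
cv2.imwrite("pics/tgc.png",cv2.resize(im[260:312,226:278],(520,520),interpolation=2))
r=move_l(B+A*GT,feed=.08,max_force=6);o=observe();print(r,o["eef_pos"],o["ft_force"],o["time_s"])
im,d=get_image("wrist");cv2.imwrite("pics/wg.png",im[:,:,::-1])
im,d=get_image("top");cv2.imwrite("pics/tg2.png",cv2.resize(im[240:360,210:370],(800,600))[:,:,::-1])
```

```text
(234, 271, 36, 31) (array([0.44268434, 0.08656026, 0.02852964]), np.float64(0.001674638772916565))
False [0.44984921 0.10584665 0.03193646] [-0.91970946 -0.43896326 -1.0344084 ] 29.6167
```

View pics/tg2.png

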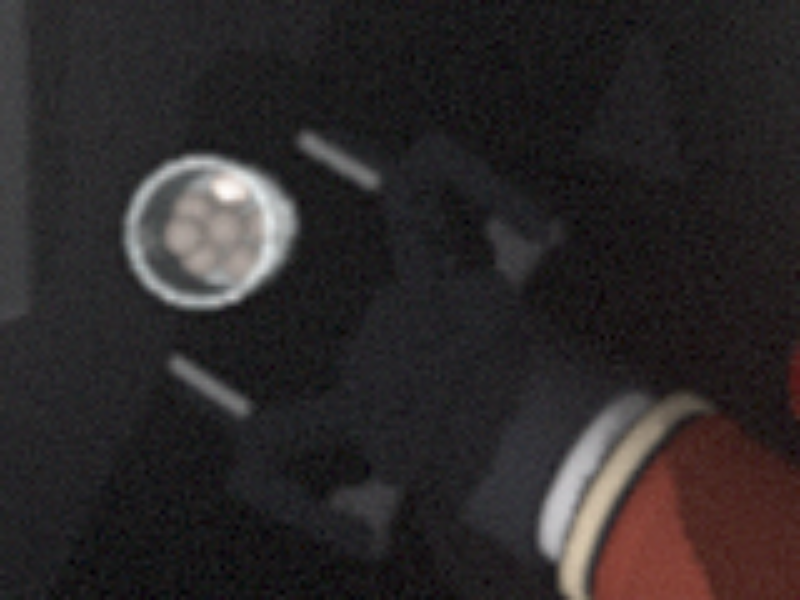

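View pics/wg.png

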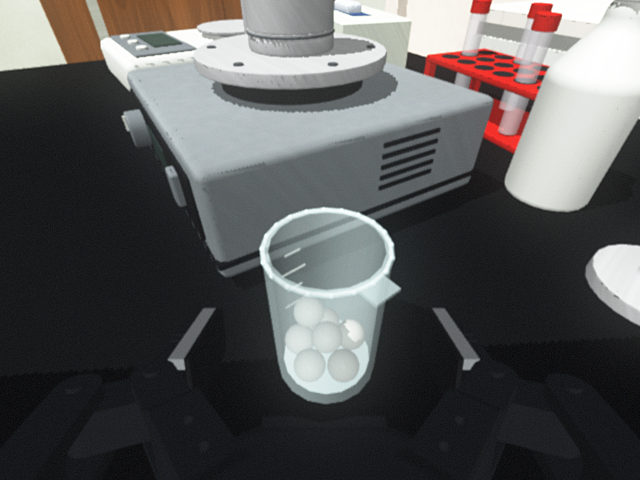

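Run:
```python
from h import *
KT=cal("top");e=observe()["eef_pos"];J=np.array([np.sin(YW),-np.cos(YW),0]);U=np.cross(J,A);U*=np.sign(U[2])
f=lambda p:((proj(p,KT)-[210,240])*5).round(0).tolist()
for s in(1,-1):
  for u in(1,-1): print(s,u,f(e-A*.013+J*s*.0425+U*u*.011),"grasp",f(e-A*.032+J*s*.0425+U*u*.011))
print("bk",f([.44,.0895,.08]),f([.44,.0895,.04]),f([.44,.0895,.0]))
KW=cal("wrist");print(proj([[.44,.0895,.08],[.44,.0895,0]],KW),proj([e-A*.013+J*.0425+U*.011,e-A*.013-J*.0425+U*.011],KW))
```

```text
1 1 [[241.0, 117.0]] grasp [[280.0, 141.0]]
1 -1 [[268.0, 130.0]] grasp [[306.0, 153.0]]
-1 1 [[125.0, 319.0]] grasp [[163.0, 344.0]]
-1 -1 [[155.0, 327.0]] grasp [[192.0, 351.0]]
bk [[196.0, 236.0]] [[212.0, 233.0]] [[227.0, 231.0]]
[[324.95774105 248.06720985]
 [324.45268707 358.65800038]] [[413.58774589 284.07553713]
 [237.27833231 284.14692998]]
```

Run:
```python
from h import *
im,d=get_image("wrist");KT=cal("wrist");w=cloud(d,KT);o=observe();e=o["eef_pos"]
J=np.array([np.sin(YW),-np.cos(YW),0]);U=np.cross(J,A);U*=np.sign(U[2])
for u,v in[(211,311),(209,313),(205,325),(195,340),(180,360),(200,350),(215,345),(437,312),(442,325),(460,350),(470,363),(430,345),(320,250),(320,300),(300,390)]:
    r=w[v,u]-e;print((u,v),d[v,u].round(4),"along",(r@A).round(4),"jaw",(r@J).round(4),"up",(r@U).round(4))
m=np.isfinite(w[...,0]);r=(w-e);al=r@A;ja=r@J;up=r@U
s=m&(abs(ja)>.035)&(abs(ja)<.06)&(abs(up)<.03)&(al>-.08)&(al<.05);print(al[s].max(),np.percentile(al[s],[90,99]), up[s].min(),up[s].max())
```

```text
(211, 311) 0.1386 along -0.0411 jaw -0.0464 up 0.0118
(209, 313) 0.1362 along -0.0435 jaw -0.0464 up 0.0122
(205, 325) 0.1277 along -0.0525 jaw -0.045 up 0.0121
(195, 340) 0.1195 along -0.0613 jaw -0.0457 up 0.0114
(180, 360) 0.1088 along -0.0725 jaw -0.0464 up 0.0114
(200, 350) 0.1189 along -0.0628 jaw -0.0437 up 0.0085
(215, 345) 0.1352 along -0.0482 jaw -0.0437 up 0.0007
(437, 312) 0.1363 along -0.0434 jaw 0.044 up 0.0125
(442, 325) 0.1279 along -0.0524 jaw 0.0431 up 0.012
(460, 350) 0.1135 along -0.0676 jaw 0.0441 up 0.0117
(470, 363) 0.1078 along -0.0737 jaw 0.0449 up 0.0111
(430, 345) 0.1376 along -0.0462 jaw 0.0416 up -0.0007
(320, 250) 0.1663 along -0.0075 jaw -0.0026 up 0.0265
(320, 300) 0.1179 along -0.0586 jaw -0.0022 up 0.0254
(300, 390) 0.1658 along -0.0283 jaw -0.0123 up -0.0378
0.0499801445378596 [0.03691343 0.04797117] -0.02999947105797133 0.02998968737625546
```

Run:
```python
from h import *
im,d=get_image("wrist");KT=cal("wrist");w=cloud(d,KT);e=observe()["eef_pos"]
J=np.array([np.sin(YW),-np.cos(YW),0]);U=np.cross(J,A);U*=np.sign(U[2])
for u,v in[(214,309),(217,308),(220,310),(222,320),(222,330),(222,340),(218,360),(225,300),(432,309),(428,312),(425,320),(423,335)]:
    r=w[v,u]-e;print((u,v),d[v,u].round(4),"along",(r@A).round(4),"jaw",(r@J).round(4),"up",(r@U).round(4))
c=cv2.resize(im[290:400,150:260],(600,600),interpolation=2).astype(float)*2.5
cv2.imwrite("pics/fin.png",np.clip(c,0,255).astype(np.uint8)[:,:,::-1]);print(observe()["time_s"])
```

```text
(214, 309) 0.1397 along -0.0399 jaw -0.0455 up 0.012
(217, 308) 0.142 along -0.0377 jaw -0.045 up 0.0113
(220, 310) 0.1423 along -0.0377 jaw -0.0439 up 0.0104
(222, 320) 0.1434 along -0.0379 jaw -0.0434 up 0.0059
(222, 330) 0.1426 along -0.0399 jaw -0.0431 up 0.0023
(222, 340) 0.1435 along -0.0404 jaw -0.0434 up -0.0021
(218, 360) 0.1389 along -0.0468 jaw -0.0437 up -0.0073
(225, 300) 0.2171 along 0.0313 jaw -0.0632 up -0.0197
(432, 309) 0.1388 along -0.0408 jaw 0.0428 up 0.0125
(428, 312) 0.1391 along -0.0409 jaw 0.0413 up 0.0112
(425, 320) 0.1442 along -0.0373 jaw 0.0416 up 0.0055
(423, 335) 0.1462 along -0.0375 jaw 0.0413 up -0.0016
29.8167
```

View pics/fin.png

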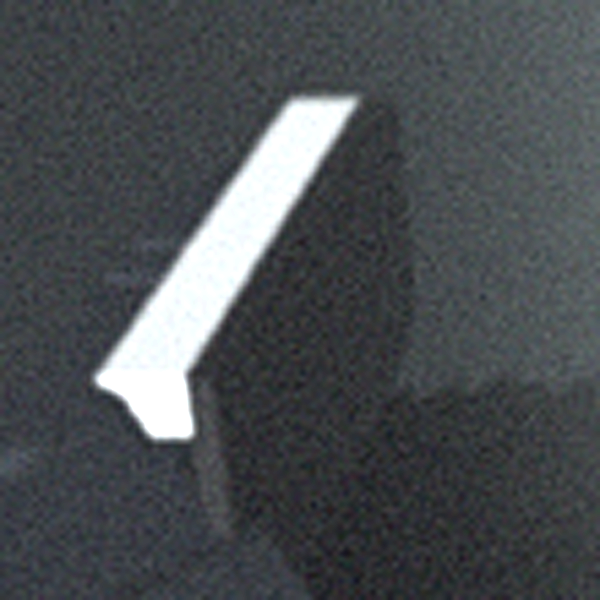

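Run:
```python
from h import *
im,d=get_image("wrist");KT=cal("wrist");w=cloud(d,KT);e=observe()["eef_pos"]
J=np.array([np.sin(YW),-np.cos(YW),0]);U=np.cross(J,A);U*=np.sign(U[2])
for u,v in[(320,420),(320,440),(320,460),(320,475),(260,440),(380,440),(220,420),(325,385),(330,222),(330,275),(270,250),(385,250)]:
    r=w[v,u]-e;print((u,v),d[v,u].round(4),"along",(r@A).round(4),"jaw",(r@J).round(4),"up",(r@U).round(4),w[v,u].round(3))
```

```text
(320, 420) 0.1632 along -0.0348 jaw -0.0026 up -0.0495 [ 0.422  0.063 -0.   ]
(320, 440) 0.0792 along -0.1033 jaw -0.0019 up 0.0122 [0.403 0.029 0.083]
(320, 460) 0.0732 along -0.1093 jaw -0.0018 up 0.0133 [0.4   0.024 0.087]
(320, 475) 0.0706 along -0.1122 jaw -0.0018 up 0.0126 [0.399 0.022 0.087]
(260, 440) 0.0797 along -0.103 jaw -0.0158 up 0.0118 [0.391 0.036 0.083]
(380, 440) 0.0796 along -0.103 jaw 0.012 up 0.0119 [0.415 0.022 0.083]
(220, 420) 0.0775 along -0.1032 jaw -0.0244 up 0.0179 [0.385 0.042 0.089]
(325, 385) 0.154 along -0.0374 jaw -0.0003 up -0.0273 [0.427 0.067 0.021]
(330, 222) 0.1558 along -0.0136 jaw 0.002 up 0.0419 [0.453 0.108 0.076]
(330, 275) 0.1779 along -0.0004 jaw 0.0024 up 0.0105 [0.454 0.108 0.042]
(270, 250) 0.1366 along -0.0356 jaw -0.0223 up 0.0359 [0.421 0.101 0.079]
(385, 250) 0.1346 along -0.0375 jaw 0.0231 up 0.0365 [0.46  0.077 0.08 ]
```

Run:
```python
from h import *
T=np.array([.4405,.0890,.042])+A*.046
r=move_l(T,feed=.05,max_force=6);o=observe();print(r,o["eef_pos"],T,o["ft_force"],o["time_s"])
im,d=get_image("wrist");cv2.imwrite("pics/wg3.png",im[:,:,::-1])
im,d=get_image("top");cv2.imwrite("pics/tg3.png",cv2.resize(im[240:360,210:370],(800,600))[:,:,::-1])
```

```text
False [0.46149884 0.12613423 0.02399421] [0.4616844  0.12569246 0.02408676] [0.15644702 1.04675366 0.49334305] 30.5
```

View pics/tg3.png

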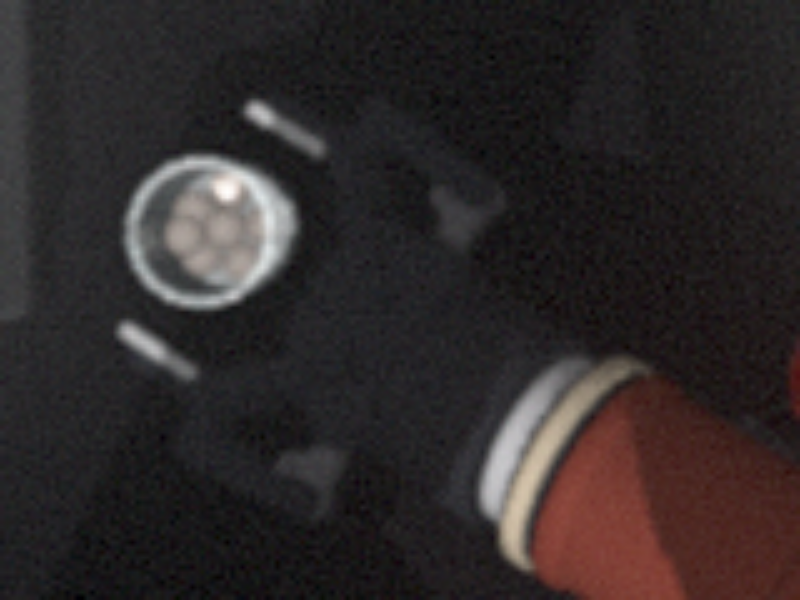

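View pics/wg3.png

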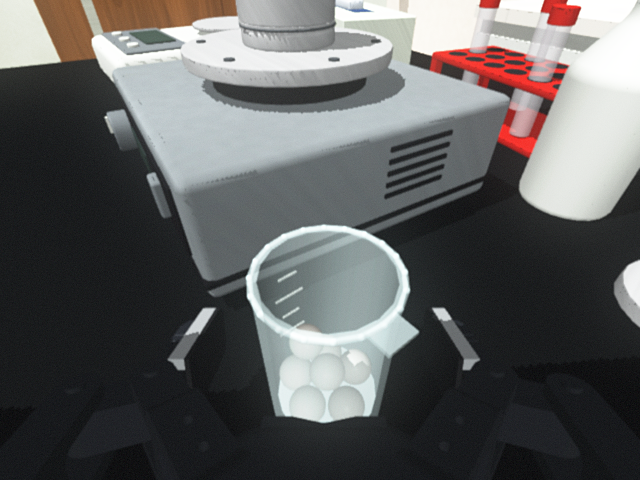

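Run:
```python
from h import *
J=np.array([np.sin(YW),-np.cos(YW),0]);U=np.cross(J,A);U*=np.sign(U[2])
def look(n):
    im,d=get_image("wrist");KT=cal("wrist");w=cloud(d,KT);e=observe()["eef_pos"];cv2.imwrite(f"pics/{n}.png",im[:,:,::-1])
    return im,w,e
gripper_to(.04,45);o=observe();print(o["opening"],o["eef_pos"],o["ft_force"],o["time_s"])
im,w,e=look("wc")
r=w-e;al=r@A;ja=r@J;up=r@U
m=(abs(ja)>.022)&(abs(ja)<.036)&(abs(up)<.014)&(al>-.09)&(al<0);print("pads",np.percentile(al[m],[1,50,99]))
move_l(e+[0,0,.03],feed=.06);hold(.1);o=observe();print(o["opening"],o["eef_pos"],o["ft_force"],o["torque"],o["time_s"])
im,w,e=look("wc2")
```

```text
0.05159300836818547 [0.46194581 0.1254393  0.02435926] [-0.59602628 -2.75382193  2.37392019] 31.0167
pads [-0.08489013 -0.06416865 -0.03717529]
0.05150902707983528 [0.46169945 0.12560804 0.05402691] [-1.64104118 -0.02507416 -2.17534287] [-0.54020092  0.33172273  0.008093  ] 31.825
```

View pics/wc2.png

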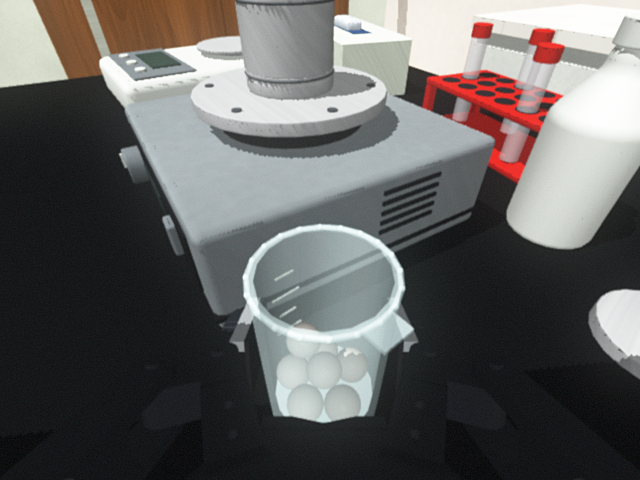

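```bash
cat >> h.py <<'E'
from scipy.spatial.transform import Rotation as Ro
TG=np.array([.46195,.12544,.02436])
V=np.array([.4405,.0890,0])-TG
HD=np.array([np.cos(YW),np.sin(YW),0]);TIP=np.cross(HD,[0,0,1])
JM=np.array([.520,.279,.175])
def pour(tdeg,liph,lipoff=.010):
    t=np.radians(tdeg);Rt=Ro.from_rotvec(HD*t)
    lip=V+[0,0,.08]+TIP*.025
    p=JM+[0,0,liph]-TIP*lipoff-Rt.apply(lip)
    return p,(Rt*Ro.from_euler('xyz',SO)).as_euler('xyz')
def step(p,o,dur):
    d=np.linalg.norm(np.asarray(p)-observe()["eef_pos"]);move_l(p,feed=max(d/dur,.005),rotation=o)
SEQ=[(0,.12),(35,.085),(70,.045),(80,.032),(90,.022),(100,.018),(110,.018),(120,.018),(130,.02),(140,.024)]
E
python3 - <<'E'
from h import *
print(TIP,V)
for t,l in SEQ:
    p,o=pour(t,l);q=inverse_kinematics(p,o);print(t,p.round(3),np.round(o,2),None if q is None else q.round(2))
p=TG+[0,0,.26];print(inverse_kinematics(p,SO))
E
```

```text
[ 0.8660254 -0.5        0.       ] [-0.02145 -0.03644 -0.02436]
0 [0.511 0.333 0.239] [3.14 0.4  1.05] [-0.09 -0.24  2.36  1.42  1.01 -0.42]
35 [0.487 0.347 0.229] [-2.49  0.32  1.29] [-0.14 -0.03  2.27  1.39  1.26  0.03]
70 [0.48  0.351 0.224] [-1.89  0.13  1.43] [-0.18  0.23  2.18  1.45  1.5   0.42]
80 [0.481 0.35  0.222] [-1.73  0.07  1.44] [-0.19  0.3   2.15  1.48  1.56  0.52]
90 [0.484 0.348 0.222] [-1.57  0.    1.45] [-0.19  0.38  2.13  1.52  1.61  0.63]
100 [0.489 0.346 0.227] [-1.41 -0.07  1.44] [-0.19  0.43  2.12  1.56  1.66  0.76]
110 [0.495 0.343 0.235] [-1.25 -0.13  1.43] [-0.19  0.47  2.1   1.6   1.71  0.9 ]
120 [0.501 0.339 0.242] [-1.08 -0.2   1.4 ] [-0.19  0.51  2.1   1.65  1.75  1.03]
130 [0.509 0.334 0.25 ] [-0.91 -0.25  1.36] [-0.19  0.54  2.1   1.71  1.78  1.18]
140 [0.518 0.329 0.257] [-0.74 -0.3   1.31] [-0.18  0.55  2.11  1.78  1.8   1.33]
[-0.72556136 -0.37467092  2.36493193  1.12527617  1.58093812 -0.4628358 ]
```

Run:
```python
from h import *
move_l(TG+[0,0,.26],feed=.2);print(observe()["time_s"],observe()["opening"])
p,o=pour(*SEQ[0]);step(p,o,1.6)
p,o=pour(*SEQ[1]);step(p,o,.9)
hold(.15);s=observe();print(s["time_s"],s["eef_pos"],p,s["opening"])
im,d=get_image("side");cv2.imwrite("pics/pr.png",im[:,:,::-1])
im,d=get_image("top");cv2.imwrite("pics/prt.png",im[:,:,::-1])
```

```text
33.175 0.05159438410025618
36.1083 [0.48738592 0.34672743 0.22892639] [0.48736063 0.34666851 0.22855746] 0.051531545269643916
```

View pics/pr.png

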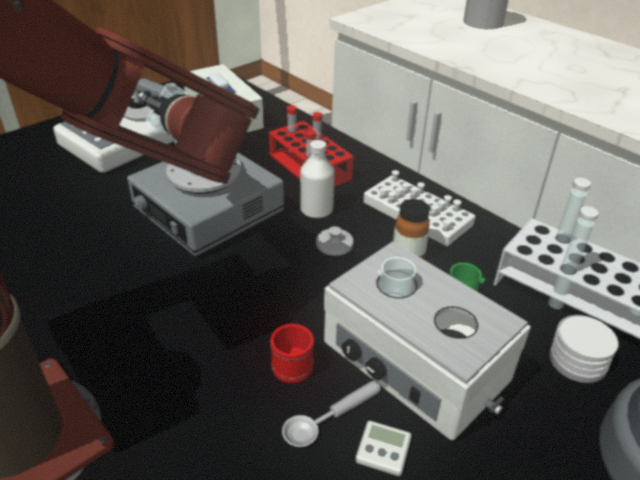

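View pics/prt.png

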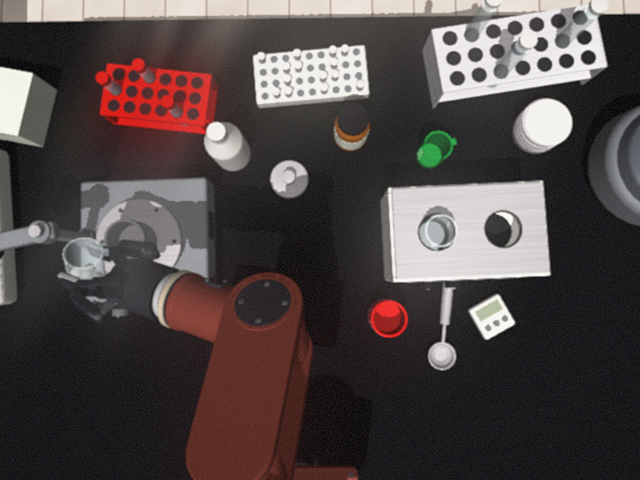

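Run:
```python
from h import *
KT=cal("top");e=observe()["eef_pos"];Rt=Ro.from_rotvec(HD*np.radians(35))
rim=e+Rt.apply(V+[0,0,.08]);base=e+Rt.apply(V);lip=e+Rt.apply(V+[0,0,.08]+TIP*.025)
print(rim,base,lip);print(proj([rim,base,lip,JM,[.53,.378,.25],e],KT))
im=cv2.imread("pics/prt.png");cv2.imwrite("pics/prtc.png",cv2.resize(im[190:340,40:240],(800,600),interpolation=2))
im,d=get_image("wrist");cv2.imwrite("pics/prw.png",im[:,:,::-1])
```

```text
[0.49359179 0.29432539 0.27463145] [0.45385325 0.31726844 0.20909928] [0.51132695 0.28408599 0.26029204]
[[ 82.821592   253.27921662]
 [ 87.81880529 281.17185631]
 [ 95.11646083 241.28336167]
 [122.75792647 239.36254009]
 [ 34.81954559 229.43370985]
 [ 62.64828614 258.96844599]]
```

View pics/prtc.png

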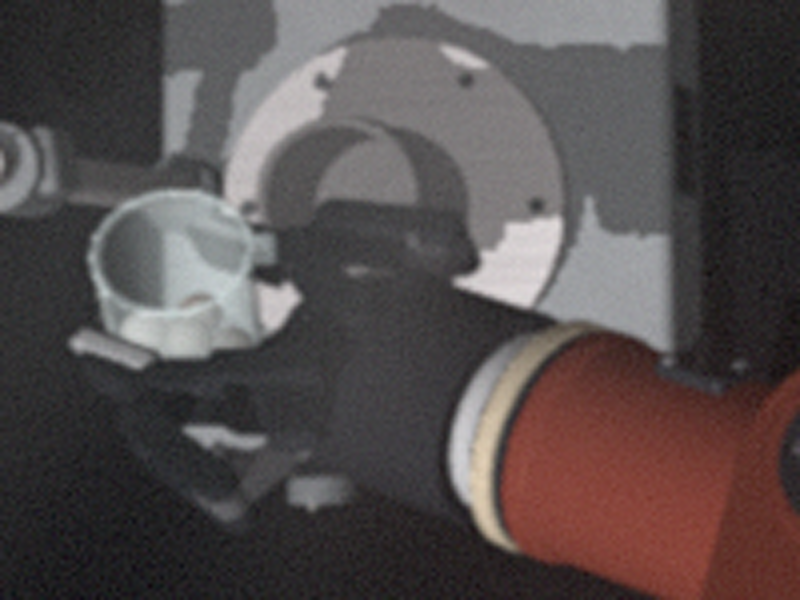

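View pics/prw.png

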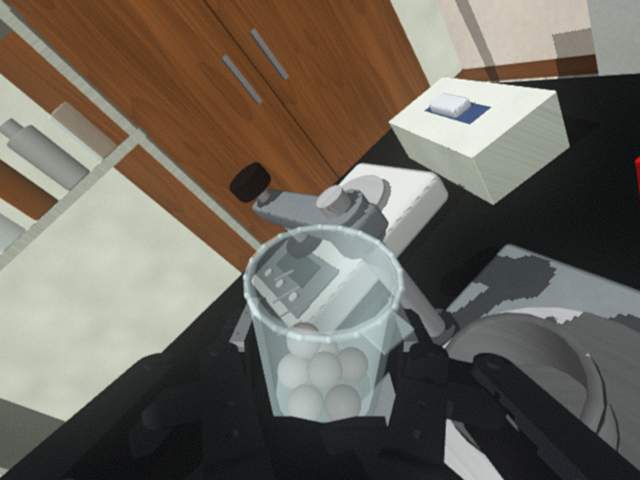

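Run:
```python
from h import *
im,d=get_image("wrist");KT=cal("wrist");w=cloud(d,KT);s=observe();e=s["eef_pos"];R=Ro.from_euler('xyz',s["tcp_rot"])
v,u=np.mgrid[:480,:640];P=R.inv().apply((w-e).reshape(-1,3)).reshape(480,640,3)
m=np.isfinite(P[...,0])&(d<.17)&(P[...,0]<-.025)&(abs(P[...,1])<.09)&(abs(P[...,2])<.05)
Q=P[m];np.save("grip.npy",Q)
for a in np.arange(-.14,-.02,.01):
    k=Q[(Q[:,0]>=a)&(Q[:,0]<a+.01)]
    if len(k):print(round(a,2),len(k),"y",np.percentile(k[:,1],[1,99]).round(3),"z",np.percentile(k[:,2],[1,99]).round(3))
Q2=np.r_[Q,Q*[1,-1,1],Q*[1,1,-1]]
for off in(.010,.004,0,-.005):
  for t,l in SEQ[1:]:
    p,o=pour(t,l,off);W=Ro.from_euler('xyz',o).apply(Q2)+p
    rr=np.hypot(*(W[:,:2]-JM[:2]).T);low=W[:,2]<.178
    near=rr<.036
    print(off,t,"minr below rim",rr[low].min().round(4) if low.any() else None,"min z over jar",W[near,2].min().round(4) if near.any() else None,"minz",W[:,2].min().round(3))
```

```text
-0.13 3 y [-0.016 -0.011] z [-0.021 -0.021]
-0.12 7936 y [-0.066  0.062] z [-0.021 -0.01 ]
-0.11 16107 y [-0.064  0.062] z [-0.018  0.   ]
-0.1 10476 y [-0.062  0.06 ] z [-0.018  0.01 ]
-0.09 11284 y [-0.06   0.057] z [-0.027  0.011]
-0.08 11623 y [-0.057  0.054] z [-0.031  0.008]
-0.07 5590 y [-0.045  0.042] z [-0.035  0.022]
-0.06 3072 y [-0.04   0.038] z [-0.04   0.031]
-0.05 3719 y [-0.04  0.06] z [-0.044  0.045]
-0.04 5256 y [-0.038  0.035] z [-0.045 -0.002]
-0.03 1710 y [-0.018  0.016] z [-0.023  0.004]
0.01 35 minr below rim 0.0294 min z over jar 0.1704 minz 0.17
0.01 70 minr below rim 0.0427 min z over jar 0.1809 minz 0.154
0.01 80 minr below rim 0.0116 min z over jar 0.1681 minz 0.153
0.01 90 minr below rim 0.0121 min z over jar 0.1567 minz 0.154
0.01 100 minr below rim 0.0155 min z over jar 0.1517 minz 0.151
0.01 110 minr below rim 0.0204 min z over jar 0.152 minz 0.152
0.01 120 minr below rim 0.026 min z over jar 0.1535 minz 0.154
0.01 130 minr below rim 0.0315 min z over jar 0.1582 minz 0.158
0.01 140 minr below rim 0.0365 min z over jar 0.1963 minz 0.166
0.004 35 minr be
[... 991 characters left out ...]
r below rim 0.0225 min z over jar 0.1582 minz 0.158
0 140 minr below rim 0.0272 min z over jar 0.1661 minz 0.166
-0.005 35 minr below rim 0.0181 min z over jar 0.1704 minz 0.17
-0.005 70 minr below rim 0.0349 min z over jar 0.1764 minz 0.154
-0.005 80 minr below rim 0.0192 min z over jar 0.1681 minz 0.153
-0.005 90 minr below rim 0.0154 min z over jar 0.1567 minz 0.154
-0.005 100 minr below rim 0.0121 min z over jar 0.1517 minz 0.151
-0.005 110 minr below rim 0.0116 min z over jar 0.152 minz 0.152
-0.005 120 minr below rim 0.0142 min z over jar 0.1535 minz 0.154
-0.005 130 minr below rim 0.0183 min z over jar 0.1582 minz 0.158
-0.005 140 minr below rim 0.0227 min z over jar 0.1661 minz 0.166
```

Run:
```python
from h import *
Q=np.load("grip.npy");x,y,z=Q.T
k=((x>-.068)&(abs(y)>.027)&(abs(y)<.046)&(abs(z)<.014))|((x<=-.068)&(x>-.1)&(abs(y)<.068)&(abs(y)>.027)&(abs(z)<.02))|((x<=-.1)&(abs(z)<.03))
Q=Q[k]
yy,zz=np.meshgrid(np.linspace(-.0425,.0425,15),[-.038,.038]);body=np.c_[np.full(yy.size,-.105),yy.ravel(),zz.ravel()]
Q2=np.r_[Q,Q*[1,-1,1],Q*[1,1,-1],Q*[1,-1,-1],body]
np.save("grip2.npy",Q2)
for dl in(0,.01,.02):
  for t,l in SEQ[1:]:
    p,o=pour(t,l+dl,.010);W=Ro.from_euler('xyz',o).apply(Q2)+p
    rr=np.hypot(*(W[:,:2]-JM[:2]).T);low=W[:,2]<.178;near=rr<.036
    i=np.argmin(np.where(low,rr,9))
    print(dl,t,"minr",rr[low].min().round(4) if low.any() else None,Q2[i].round(3),"min z over jar",W[near,2].min().round(4) if near.any() else None,"minz",W[:,2].min().round(3))
```

```text
0 35 minr None [-0.035 -0.033 -0.012] min z over jar 0.2093 minz 0.209
0 70 minr 0.0427 [-0.078  0.059  0.007] min z over jar 0.1804 minz 0.172
0 80 minr 0.0278 [-0.073  0.055 -0.013] min z over jar 0.1681 minz 0.161
0 90 minr 0.0313 [-0.076  0.049 -0.015] min z over jar 0.1615 minz 0.154
0 100 minr 0.0343 [-0.076  0.049 -0.015] min z over jar 0.1655 minz 0.151
0 110 minr 0.0371 [-0.076  0.049 -0.015] min z over jar 0.1835 minz 0.153
0 120 minr 0.0395 [-0.076  0.049 -0.015] min z over jar 0.1875 minz 0.156
0 130 minr 0.0397 [-0.105  0.03  -0.038] min z over jar 0.1946 minz 0.163
0 140 minr 0.0401 [-0.105  0.036 -0.038] min z over jar 0.2018 minz 0.172
0.01 35 minr None [-0.035 -0.033 -0.012] min z over jar 0.2193 minz 0.219
0.01 70 minr None [-0.035 -0.033 -0.012] min z over jar 0.1904 minz 0.182
0.01 80 minr 0.04 [-0.092  0.063 -0.012] min z over jar 0.1781 minz 0.171
0.01 90 minr 0.0318 [-0.076  0.054 -0.014] min z over jar 0.1715 minz 0.164
0.01 100 minr 0.035 [-0.076  0.052 -0.014] min z over jar 0.1755 minz 0.161
0.01 110 minr 0.0409 [-0.074  0.057 -0.013] min z over jar 0.1935 
[... 217 characters left out ...]
 jar 0.2118 minz 0.182
0.02 35 minr None [-0.035 -0.033 -0.012] min z over jar 0.2293 minz 0.229
0.02 70 minr None [-0.035 -0.033 -0.012] min z over jar 0.2004 minz 0.192
0.02 80 minr None [-0.035 -0.033 -0.012] min z over jar 0.1881 minz 0.181
0.02 90 minr 0.045 [-0.095  0.064 -0.011] min z over jar 0.1815 minz 0.174
0.02 100 minr 0.0439 [-0.089  0.062 -0.012] min z over jar 0.1855 minz 0.171
0.02 110 minr 0.0528 [-0.099  0.064 -0.012] min z over jar 0.2035 minz 0.173
0.02 120 minr 0.0625 [-0.109  0.066 -0.012] min z over jar 0.2075 minz 0.176
0.02 130 minr None [-0.035 -0.033 -0.012] min z over jar 0.2146 minz 0.183
0.02 140 minr None [-0.035 -0.033 -0.012] min z over jar 0.2218 minz 0.192
```

```bash
cat >> h.py <<'E'
SEQ2=[(35,.085),(70,.055),(80,.044),(88,.036),(94,.032),(100,.030),(106,.028),(113,.025),(122,.023),(132,.022),(142,.024)]
def pour2(t,l):
    p,o=pour(t,l,.013);return p-HD*.006,o
E
python3 - <<'E'
from h import *
Q2=np.load("grip2.npy")
for t,l in SEQ2:
    p,o=pour2(t,l);W=Ro.from_euler('xyz',o).apply(Q2)+p
    rr=np.hypot(*(W[:,:2]-JM[:2]).T);low=W[:,2]<.178;near=rr<.036
    q=inverse_kinematics(p,o)
    print(t,"minr",rr[low].min().round(4) if low.any() else None,"min z over jar",W[near,2].min().round(4) if near.any() else None,"minz",W[:,2].min().round(3),q.round(2))
E
```

```text
35 minr None min z over jar 0.2095 minz 0.209 [-0.16 -0.05  2.28  1.39  1.27  0.03]
70 minr None min z over jar 0.1919 minz 0.182 [-0.19  0.19  2.19  1.44  1.51  0.44]
80 minr 0.054 min z over jar 0.1825 minz 0.173 [-0.2   0.26  2.17  1.47  1.56  0.54]
88 minr 0.0381 min z over jar 0.1984 minz 0.167 [-0.2   0.32  2.16  1.5   1.61  0.63]
94 minr 0.0397 min z over jar 0.2597 minz 0.164 [-0.2   0.36  2.14  1.52  1.64  0.7 ]
100 minr 0.0417 min z over jar 0.2582 minz 0.163 [-0.2   0.39  2.14  1.55  1.67  0.78]
106 minr 0.0438 min z over jar 0.2559 minz 0.162 [-0.21  0.42  2.13  1.58  1.7   0.86]
113 minr 0.0457 min z over jar 0.2521 minz 0.161 [-0.2   0.46  2.12  1.61  1.73  0.95]
122 minr 0.0457 min z over jar 0.206 minz 0.162 [-0.2   0.49  2.12  1.66  1.76  1.06]
132 minr 0.046 min z over jar 0.2029 minz 0.166 [-0.2   0.53  2.11  1.72  1.79  1.2 ]
142 minr 0.0467 min z over jar 0.2064 minz 0.172 [-0.19  0.55  2.12  1.78  1.81  1.35]
```

Run:
```python
from h import *
step(*pour2(*SEQ2[1]),1.1);step(*pour2(*SEQ2[2]),.7);hold(.1);s=observe();print(s["time_s"],s["eef_pos"],pour2(*SEQ2[2])[0],s["ft_force"])
im,d=get_image("top");cv2.imwrite("pics/p80.png",cv2.resize(im[190:310,50:210],(800,600),interpolation=2)[:,:,::-1])
im,d=get_image("wrist");cv2.imwrite("pics/p80w.png",im[:,:,::-1])
```

```text
38.1583 [0.47578518 0.34649593 0.23384808] [0.47572353 0.34645899 0.23360758] [ 0.40714831  0.73561921 -1.66216307]
```

View pics/p80.png

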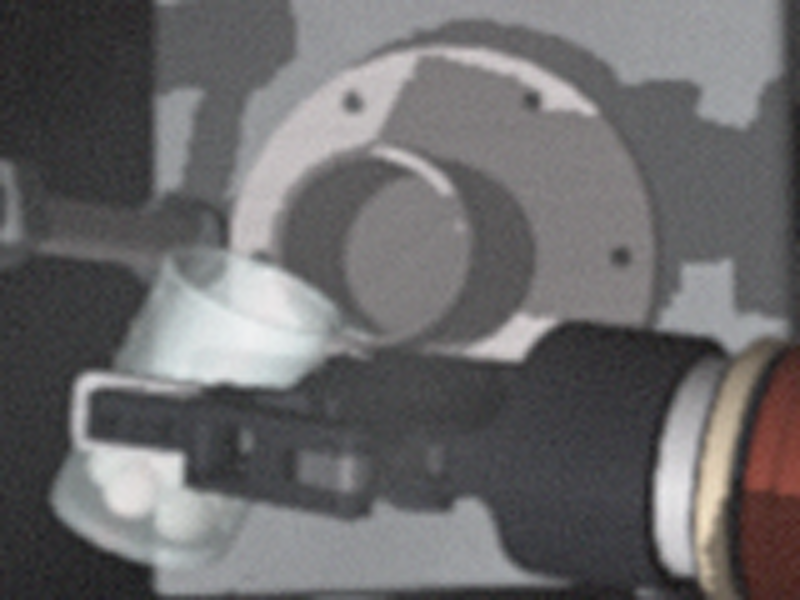

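View pics/p80w.png

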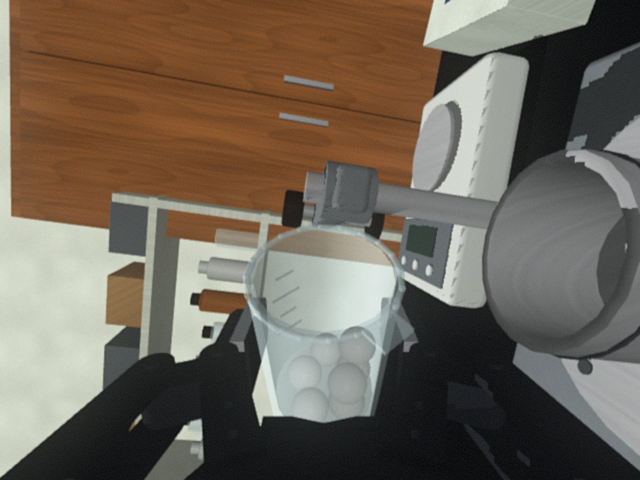

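Run:
```python
from h import *
KW=cal("wrist");KT=cal("top");s=observe();e=s["eef_pos"];Rt=Ro.from_rotvec(HD*np.radians(80))
lip=e+Rt.apply(V+[0,0,.08]+TIP*.025);rim=e+Rt.apply(V+[0,0,.08])
print(lip,rim)
ring=[JM+.033*np.array([np.cos(a),np.sin(a),0]) for a in np.arange(0,6.28,pi/4)]
print("wrist",proj([lip,rim,JM],KW).round(0).tolist(),proj(ring,KW).round(0).tolist())
print("topcrop",((proj([lip,rim,JM],KT)-[50,190])*5).round(0).tolist(),((proj(ring,KT)-[50,190])*5).round(0).tolist())
```

```text
[0.50578309 0.28033694 0.21931973] [0.5020235  0.28250754 0.24393992]
wrist [[403.0, 273.0], [327.0, 273.0], [542.0, 249.0]] [[570.0, 147.0], [515.0, 178.0], [487.0, 234.0], [486.0, 293.0], [517.0, 342.0], [580.0, 349.0], [641.0, 278.0], [633.0, 178.0]]
topcrop [[299.0, 283.0], [256.0, 292.0], [364.0, 247.0]] [[366.0, 145.0], [293.0, 175.0], [262.0, 248.0], [290.0, 320.0], [361.0, 350.0], [434.0, 319.0], [466.0, 246.0], [438.0, 174.0]]
```

Run:
```python
from h import *
for (tl,du) in zip(SEQ2[3:7],(.6,.7,.7,.7)): step(*pour2(*tl),du)
im,d=get_image("top");cv2.imwrite("pics/p106.png",cv2.resize(im[190:310,50:210],(800,600),interpolation=2)[:,:,::-1])
for (tl,du) in zip(SEQ2[7:],(.7,.7,.6,.6)): step(*pour2(*tl),du)
hold(.3)
im,d=get_image("top");cv2.imwrite("pics/p142.png",cv2.resize(im[190:310,50:210],(800,600),interpolation=2)[:,:,::-1])
im,d=get_image("wrist");cv2.imwrite("pics/p142w.png",im[:,:,::-1])
print(observe()["time_s"],observe()["opening"],observe()["ft_force"])
```

```text
45.0667 0.05148994513871137 [ 0.81506802 -0.16664916 -0.33994542]
```

View pics/p106.png

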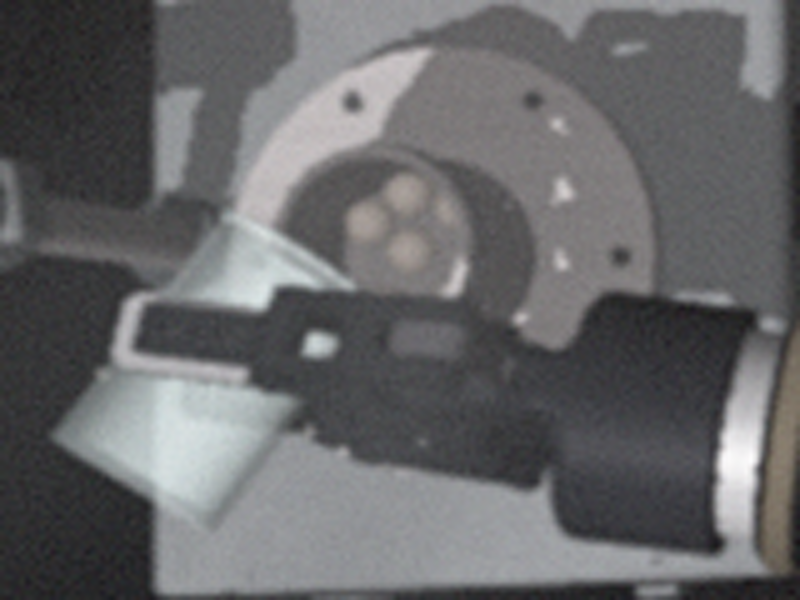

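View pics/p142.png

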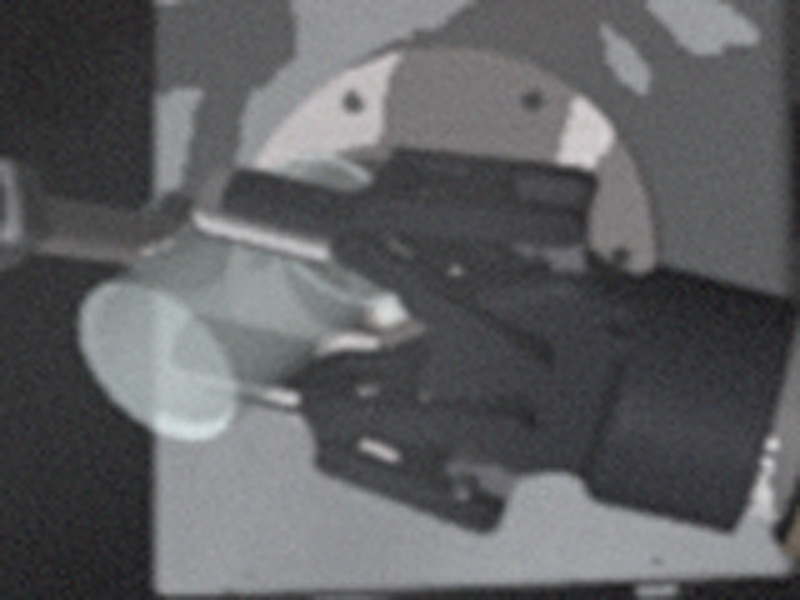

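View pics/p142w.png

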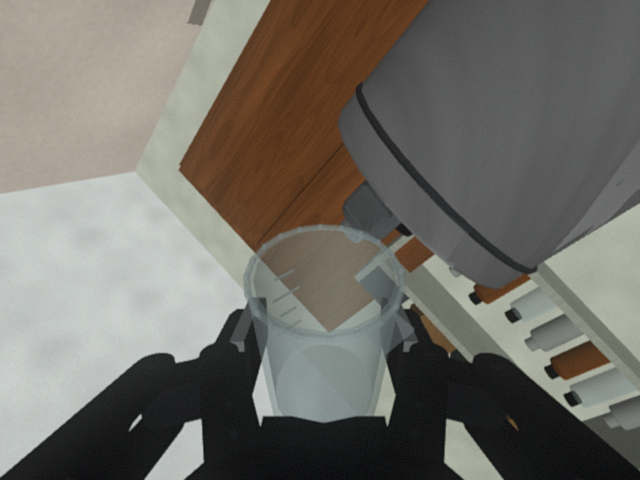

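Run:
```python
from h import *
for (tl,du) in zip([(122,.026),(100,.032),(80,.046),(35,.087)],(.5,.5,.5,.9)): step(*pour2(*tl),du)
step(*pour(0,.12),.7)
im,d=get_image("top");cv2.imwrite("pics/af.png",im[:,:,::-1])
step(TG+[0,0,.26],SO,1.5);c=TG+[0,0,.03];move_l(c,feed=.2);hold(.1)
c=c+(c-observe()["eef_pos"]);c[2]=TG[2]-.006
r=move_l(c,feed=.04,max_force=4);s=observe();print(r,s["eef_pos"],s["ft_force"],s["time_s"])
```

```text
True [0.46148817 0.12605561 0.02446842] [1.54643015 1.04818772 2.90046338] 52.7417
```

View pics/af.png

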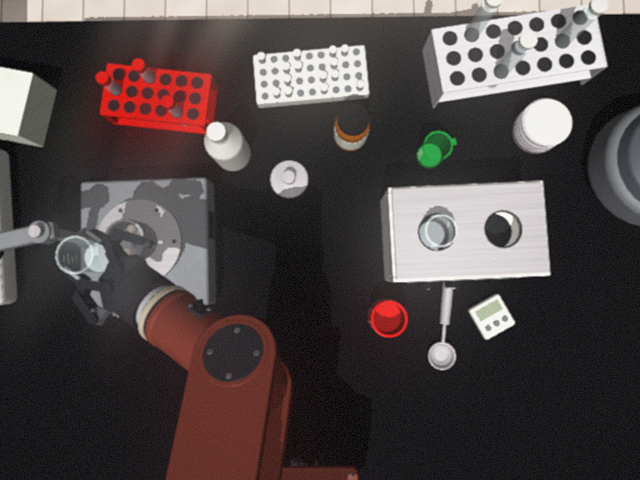

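Contact at z = 0.0245 matches the earlier standing height of 0.0244. I'll release, back off along the tool axis and check.

Run:
```python
from h import *
gripper_to(.085);e=observe()["eef_pos"];move_l(e-A*.12,feed=.12);hold(.1)
im,d=get_image("top");cv2.imwrite("pics/f.png",im[:,:,::-1])
cv2.imwrite("pics/fc.png",cv2.resize(im[190:310,80:280],(800,480),interpolation=2)[:,:,::-1])
im,d=get_image("wrist");cv2.imwrite("pics/fw.png",im[:,:,::-1]);print(observe()["time_s"])
```

```text
54.525
```

View pics/fc.png

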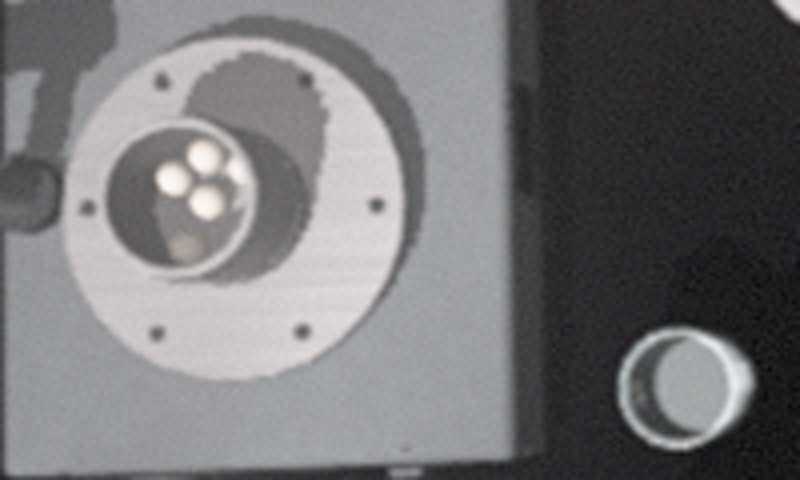

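View pics/fw.png

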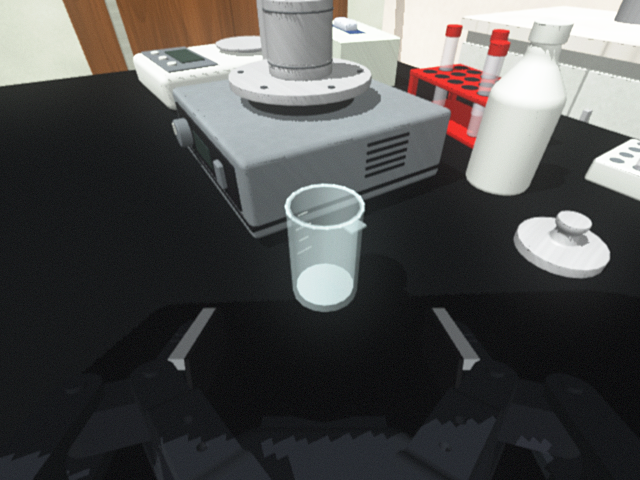

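View pics/f.png

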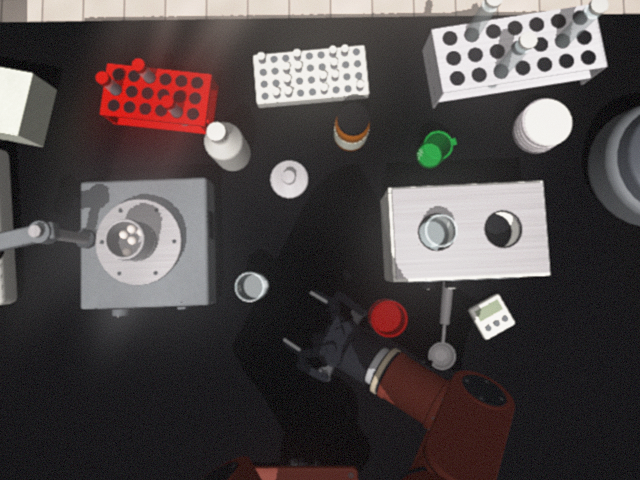

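Run:
```python
from h import *
e=observe()["eef_pos"];move_l(e+[0,0,.22],feed=.3)
movep([.42,.06,.36],[0,pi/2,-.8]);print(observe()["time_s"])
movep([.55,.279,.36],[0,pi/2,0]);hold(.1)
im,d=get_image("wrist");cv2.imwrite("pics/fin2.png",im[:,:,::-1]);KT=cal("wrist")
u,v=proj([JM],KT)[0].astype(int);print(u,v,observe()["time_s"])
cv2.imwrite("pics/fin3.png",cv2.resize(im[max(v-50,0):v+50,u-60:u+60],(720,600),interpolation=2)[:,:,::-1])
```

```text
56.525
323 184 57.675
```

View pics/fin3.png

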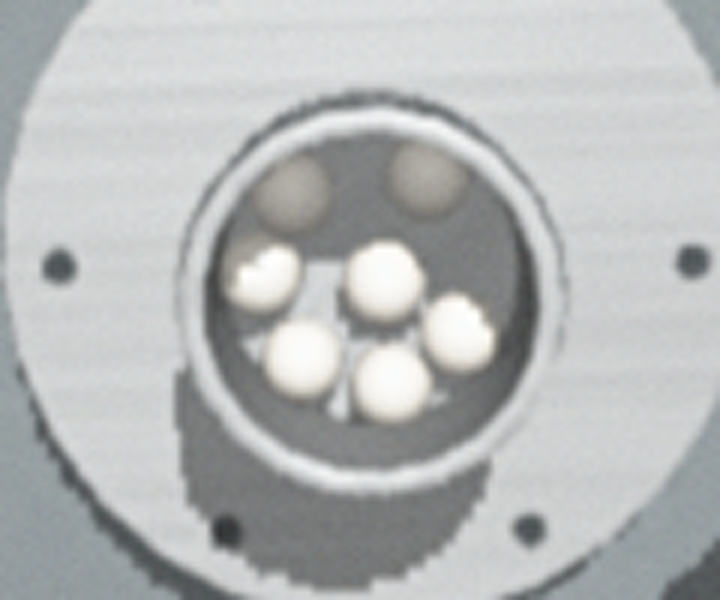

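View pics/fin2.png

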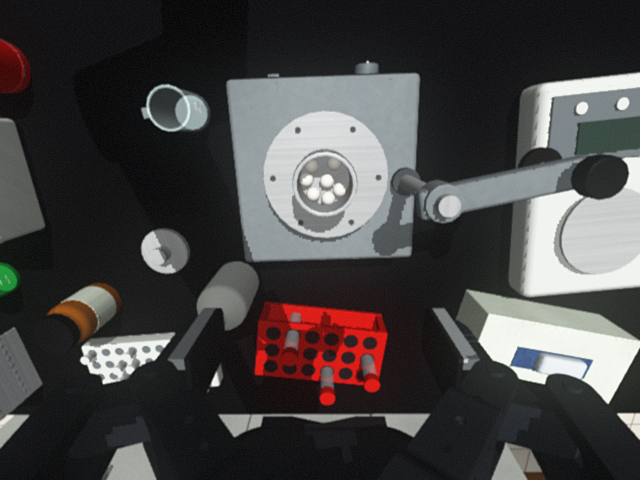

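All seven balls are visible in the jar, near pixel (323,184). The empty beaker stands upright at (172,108), and the gripper touches nothing.

```bash
python3 -c "
from plant import *
job_done();print(observe()['time_s'])"
```

```text
the job is handed in; nothing more can be done
the job is handed in; nothing more can be done
```

The mill is ready and the job was handed in at about 57.7 s of the 72 s allowed. I saw no drops, and nothing else in the scene looked moved in the last pictures.

- **Jar:** It sits over the locating pin and was let go. After release its rim was level to about 0.0015 rad. The height at which it seated matched a fully seated jar.
- **Beaker:** I took it from the -y hole of the cleaner by its rim, stood it on the bench and let go. I then took it again from the side and poured.
- **Balls:** The last wrist picture shows all seven in the jar. The beaker is empty and standing upright on the bench, with the gripper clear of everything.

Two checks disagreed with what I expected:

- **Finger position:** The depth picture put the finger pads roughly 20–25 mm farther back than the stated tool geometry. The first grip on the beaker's rim was therefore shallower than planned. It held, and I corrected the side grip for this.
- **Camera positions:** The top and wrist cameras disagreed by about 1–3 mm, which was within tolerance for seating the jar and pouring.

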